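Load the sloping spacer jig: arbor plate on its pins, then rings by size

ROBOT

A 7-joint arm with a two-finger parallel gripper is mounted at the origin on a cart in front of the work surface, level with it; the furniture and walls round the work are solid. World frame = base frame: x ahead of the robot, y to its left, z up, the work surface at z = 0. Lengths are in mm, angles in rad, forces in N, time in s.
With the tool pointing down it reaches from about 400 to 875 mm from the base axis. Payload 4.4 kg.
Tool frame: the origin (TCP) lies midway between the tips of the shut fingers; the grasp point (between the pads) lies 19 mm behind it; z points along the fingers, y is the line along which they close (so a half turn about z gives the same grasp; the last joint's range is limited). The gripper opens to 85 mm and grips with 20 to 120 N. Pads are 22 mm wide; open, the fingers measure 114 mm over their backs; the gripper's body (76 mm by 85 mm) begins 54 mm behind the grasp point. The pads swing forward as they close: fully open they stand 13 mm farther back than shut.
Start: joints at [-1.361, 0.628, 0.038, 1.517, -0.027, 0.996, -0.02], TCP at [176.981, 625.456, 231.313] pointing down, gripper open.
Joint ranges: [-3.06, 3.06], [-0.37, 2.12], [-1.25, 1.32], [0.18, 2.47], [-1.1, 4.24], [0.23, 1.98], [-2.94, 2.94]. Speed limits (rad/s): [2.57, 2.57, 3.14, 3.14, 3.14, 3.14, 3.14].

INTERFACE

Orientations are given as a unit quaternion [x, y, z, w].
In Python, from cell import arm, vision, finder gives the robot as it stands.
- The arm moves only by the tool play_rows, never from a script. Its arguments are lists of equal length, an entry for each row: "jaw": the finger opening in mm, from 0 to 85.4; "delta_pos": the shift along the tool's x, y, z in units of 50 mm (1.0 is 50 mm), a list of three; "turn": the turn about the tool's z in degrees. A call has exactly 8 rows; each row is the pose to reach, as a shift and turn from the pose commanded when the call began, along the tool's axes at that moment; what a row does not reach only later rows make up. A row lasts 1/10 s, in which the tool goes at most 50 mm and 8.59 degrees, less where a joint would pass 70% of its speed; a pose out of reach is approached as far as the arm can. A call with a gripper value outside its range is refused whole. The fingers move at their own pace and stop on an object; "grip_force" is the grip in N (left out, the last holds). Time passes only in rows, so rows that repeat a pose let the fingers close, or fill a call up. It gives the time, the measured TCP pose, the force, the opening and the grip force at its end, in the units of the state.
- arm.observe(): the state, without advancing time (a new reading comes with each control period).
- vision.camera(name): name is "side" or "top" or "wrist"; returns the picture (480x640x3 uint8, red, green, blue); there is no depth.
- vision.camera_params(name): a dict with "fovy" (degrees; the focal length in pixels is half the picture's height over the tangent of half this angle, whatever the lens; pixels are square), "cx", "cy" (the principal point, pixels), "R" (3x3) and "t" (3): a world point X has camera coordinates R X + t. Camera axes: x right, y down, z forward; pixel columns grow to the right and rows downward; lengths in mm; the calibration is good to about 2 mm. A picture is of the moment at which its call begins: read the wrist's pose just before it. camera_params takes no time and is no camera call; for the wrist camera it gives the pose at the moment of the call.
- arm.job_done(): hands the job in; it is judged then, once.
Trained networks look in the newest picture that a camera, given by its name, has taken for a name from the list of things; names that differ only in an ending like _2 or _b are one class to them, and where a whole thing is asked for, a point or a joint stands for the part that bears it (a point fixed in the world has none). Each returns a list of dicts, best first, with "p" (0 to 1); they miss things now and then, are a little off and sometimes report something else, mostly with a low value. They report only what shows in the picture. A call takes as long as a camera call. They do not tell look-alikes from the thing itself.
- finder.boxes_of(camera, target): "extent" ([left, top, right, bottom] in pixels, round what is visible of it).
- finder.landmark_of(camera, target): "pixel" ([row, column] in pixels: a listed point, or the origin of a listed thing).
The state is a dict: "time": time; "joints": joint angles; "qd": joint speeds; "tau": joint torques, N m; "ee_pos": TCP position; "tcp_rot": TCP orientation; "contact_force": force on the tool from outside, world axes, zero at the start; "moment": the same for the moment, N m; "grip_width": finger opening in mm; "grip_force": force on a finger pad.
Only numpy, scipy, OpenCV 4.12 (cv2) and the standard library are available. Lean on these libraries where they do the work, as an engineer would, in place of code of your own. Each camera call takes 0.05 s, during which the arm holds its last target. There are 200 camera calls.

TASK

Set up the spacer jig: hang the blue arbor plate on the sloping stand so that both its holes go over the two pins and it lies flat on the face. Then thread the three spacer rings onto its arbor in order of size, the widest (orange) first, then the middle (white), then the narrowest (black), each pushed fully home on what is below it. Leave the bottle, the jar and the teal slide box beside the rings where they stand.

Things in the scene. Friction and masses are not known exactly. Their poses are not given: they have to be found in the camera images.
- pin_face: Sloping aluminium face, 105 (x, up the slope) x 210 mm (y, level), on a fixed grey stand. Origin: centre of its top surface, 52 mm above the table. z, square to the face, leans 30 deg from vertical, towards the robot's right (the rings). Two steel pins stand along z at x = 0, y = -75 and +75 mm: 12 mm diameter, 18 mm tall, the last 6 mm tapered to 5 mm. Rear edge 78 mm above the table.
- arbor_plate: Blue plate 64 (x) x 180 (y) x 12 mm, 0.3 kg, 16 mm holes right through at x = 0, y = -75 and +75 mm; fixed upright steel arbor in the middle, 20 mm diameter, tip at z = 84 mm, last 10 mm tapered to 10 mm. Origin: centre of the underside. Lies flat, arbor up; carry it by the arbor, firm grip (40 N up). Seated: origin on pin_face's, axes parallel (or half a turn about z).
- wide_ring: Orange plastic spacer ring, outside diameter 68 mm, bore 26 mm right through (3 mm play all round on the arbor), 18 mm thick, under 0.1 kg; grip it across its outside. Origin: centre of its underside; z is its axis. The three rings lie flat on the table at the right in three spots; which lies where varies.
- middle_ring: White plastic spacer ring, outside diameter 58 mm, bore 26 mm right through (3 mm play all round on the arbor), 18 mm thick, under 0.1 kg; grip it across its outside. Origin: centre of its underside; z is its axis. The three rings lie flat on the table at the right in three spots; which lies where varies.
- narrow_ring: Black plastic spacer ring, outside diameter 48 mm, bore 26 mm right through (3 mm play all round on the arbor), 18 mm thick, under 0.1 kg; grip it across its outside. Origin: centre of its underside; z is its axis. The three rings lie flat on the table at the right in three spots; which lies where varies.
- wide_ring_mid (a point): The middle of the wide ring, on its axis, 9 mm above its underside. Home, it stands 21 mm above the arbor plate's underside on the arbor's axis.
- middle_ring_mid (a point): The middle of the middle ring, on its axis, 9 mm above its underside. Home, it stands 39 mm above the arbor plate's underside on the arbor's axis.
- narrow_ring_mid (a point): The middle of the narrow ring, on its axis, 9 mm above its underside. Home, it stands 57 mm above the arbor plate's underside on the arbor's axis.
- stain_bottle: White reagent bottle with a black cap, 48 mm diameter, 98 mm tall, standing left of the stand. Leave it alone. Origin: centre of its underside.
- specimen_jar: Clear jar with a yellow lid, 46 mm diameter, 52 mm tall, standing behind and right of the stand. Leave it alone. Origin: centre of its underside.
- slide_box: Flat teal box, 100 x 175 x 36 mm, lying at the right of the rings. Leave it alone. Origin: centre of its underside.
Things that resemble listed ones, but are neither listed nor needed, are in the scene too. Several things have the shape of the wide_ring; the one meant has the colours described above.

How it is judged:
By the outcome, as a careful person would: the job done as asked, in the order asked, and still so for the second after the job is handed in, with the robot touching nothing.
It also fails if it takes over 72 s, if anything falls off the work surface, if the arm or the gripper's body presses on something with over 40 N, if the wrist force passes 120 N, or if a joint passes its speed limit or range.

## Working session

There is one attempt and no reset: what is moved stays moved. The work goes in short steps, Python scripts to look and compute and a tool call to move; the robot and the scene stay as the last step left them, time stands still between calls to the robot, and variables do not carry over. Pictures are saved under pics/ and viewed, at most 10 in all, crops included, and the job is handed in when it is done.

Besides the shell and the picture viewer there is one more tool, called by a JSON object that holds its "api" and its "payload", one argument or row to a line. play_rows: Moves the arm, as the interface text tells. Its arguments: {"type":"object","properties":{"jaw":{"type":"array"},"delta_pos":{"type":"array"},"turn":{"type":"array"},"grip_force":{"type":"number"}},"required":["jaw","delta_pos","turn"]}

```bash
mkdir -p pics; ls; cat > h.py <<'E'
from cell import arm, vision, finder
import numpy as np, cv2
from scipy.spatial.transform import Rotation as Rn
T=['pin_face','arbor_plate','wide_ring','middle_ring','narrow_ring','wide_ring_mid','middle_ring_mid','narrow_ring_mid','stain_bottle','specimen_jar','slide_box']
def cam(n):
    p=vision.camera_params(n); f=240/np.tan(np.radians(p['fovy'])/2)
    return f,p['cx'],p['cy'],np.array(p['R']),np.array(p['t'])
def ray(n,rc,P=None):
    f,cx,cy,R,t=P or cam(n); d=R.T@np.array([(rc[1]-cx)/f,(rc[0]-cy)/f,1.]); return -R.T@t,d
def atz(n,rc,z,P=None):
    o,d=ray(n,rc,P); return o+d*(z-o[2])/d[2]
def proj(n,X,P=None):
    f,cx,cy,R,t=P or cam(n); c=R@np.array(X,float)+t; return np.array([cy+f*c[1]/c[2],cx+f*c[0]/c[2]])
def tri(a,b):
    (o1,d1),(o2,d2)=a,b
    A=np.stack([d1,-d2],1); s=np.linalg.lstsq(A,o2-o1,rcond=None)[0]
    p,q=o1+s[0]*d1,o2+s[1]*d2; return (p+q)/2,np.linalg.norm(p-q)
def save(n,name,crop=None,k=1):
    im=vision.camera(n); 
    o=im if crop is None else im[crop[0]:crop[1],crop[2]:crop[3]]
    cv2.imwrite('pics/'+name,cv2.resize(cv2.cvtColor(o,cv2.COLOR_RGB2BGR),None,fx=k,fy=k,interpolation=cv2.INTER_CUBIC)); return im
E
python3 - <<'E'
from h import *
np.set_printoptions(precision=1,suppress=True)
s=arm.observe(); print(s['ee_pos'],np.round(s['tcp_rot'],4),s['time'])
print(Rn.from_quat(s['tcp_rot']).as_matrix().round(3))
a=save('side','s0.png'); b=save('top','t0.png')
cv2.imwrite('pics/st0.png',cv2.cvtColor(cv2.resize(np.vstack([a,b]),(0,0),fx=.62,fy=.62),cv2.COLOR_RGB2BGR))
for n in ('side','top'):
    P=cam(n);print(n,P[0],-P[3].T@P[4],P[3][2])
    for t in T:
        print(t,[(np.array(q['pixel']).round(),round(q['p'],2)) for q in finder.landmark_of(n,t)[:5]])
E
```

```text
pics
[176.8 624.8 230.4] [ 0.1  1.  -0.  -0. ] 0.0
[[-1.   0.3 -0. ]
 [ 0.3  1.  -0. ]
 [-0.  -0.  -1. ]]
side 491.96326476228245 [  468.1 -1065.7   833.1] [ 0.1  0.8 -0.6]
pin_face [(array([222., 310.]), 0.84)]
arbor_plate [(array([187., 256.]), 0.83), (array([297., 258.]), 0.36)]
wide_ring [(array([310., 320.]), 0.72), (array([390., 263.]), 0.55), (array([388., 351.]), 0.39), (array([189., 258.]), 0.24)]
middle_ring [(array([298., 258.]), 0.69)]
narrow_ring [(array([347., 261.]), 0.69)]
wide_ring_mid [(array([388., 264.]), 0.94), (array([308., 324.]), 0.88), (array([313., 322.]), 0.7)]
middle_ring_mid [(array([299., 257.]), 0.93), (array([188., 257.]), 0.59)]
narrow_ring_mid [(array([347., 262.]), 0.65), (array([295., 256.]), 0.29)]
stain_bottle [(array([182., 315.]), 0.96), (array([345., 261.]), 0.65)]
specimen_jar [(array([276., 367.]), 0.7)]
slide_box [(array([385., 351.]), 0.75)]
top 498.68187655460696 [ 465.3 -117.3 1445.9] [ 0.1 -0.  -1. ]
pin_face [(array([236., 376.]), 0.2)]
arbor_plate [(array([281., 189.]), 0.6), (array([281., 406.]), 0.6)]
wide_ring [(array([283., 445.]), 0.78), (array([236., 374.]), 0.55)]
middle_ring [(array([284., 355.]), 0.56), (array([286., 361.]), 0.31)]
narrow_ring [(array([282., 189.]), 0.49), (array([284., 406.]), 0.48)]
wide_ring_mid [(array([235., 377.]), 0.85), (array([283., 445.]), 0.85)]
middle_ring_mid [(array([286., 362.]), 0.56)]
narrow_ring_mid [(array([284., 408.]), 0.69), (array([237., 376.]), 0.3)]
stain_bottle [(array([223., 189.]), 0.83)]
specimen_jar [(array([190., 336.]), 0.56)]
slide_box [(array([224., 441.]), 0.69)]
```

View pics/s0.png

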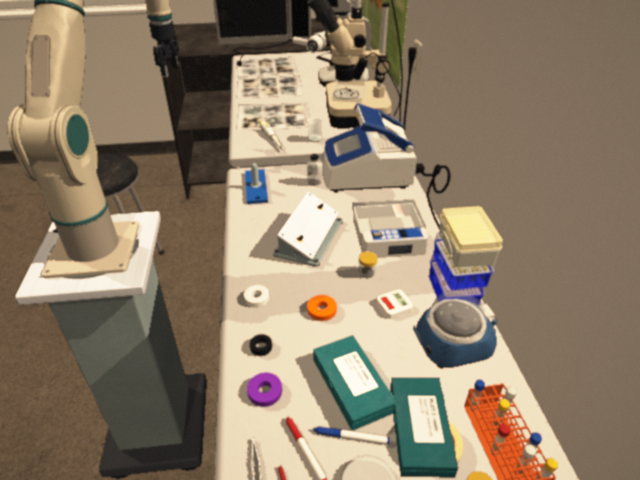

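View pics/t0.png

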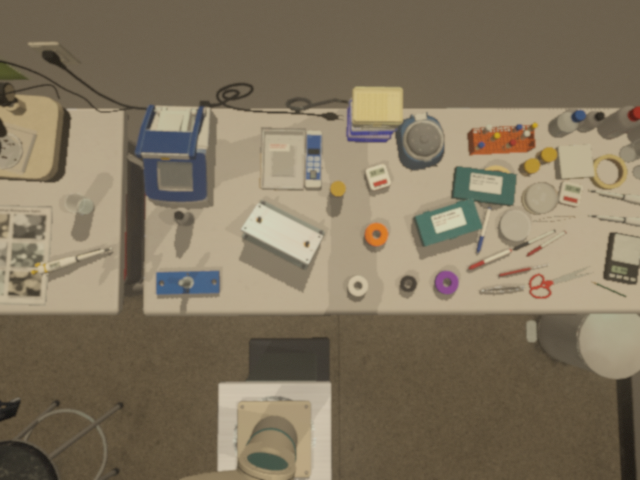

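```bash
python3 - <<'E'
from h import *
a=cv2.imread('pics/s0.png')[150:350,220:400]; b=cv2.imread('pics/t0.png')[190:310,150:420]
a=cv2.resize(a,None,fx=3,fy=3,interpolation=3)[:,:]; b=cv2.resize(b,None,fx=2.9,fy=2.9,interpolation=3)
cv2.imwrite('pics/ca.png',a); cv2.imwrite('pics/cb.png',b)
np.set_printoptions(precision=1,suppress=True)
for n,t,rc,z in [('o','top',(235,376),18),('o','side',(307,321),18),('w','top',(286,357.5),18),('w','side',(295,257),18),('b','top',(284,408),18),('b','side',(344,261),18),('plate','top',(283,188),12)]:
    print(n,t,atz(t,rc,z))
E
```

```text
o top [ 569.5 -291.3   18. ]
o side [ 571.  -298.9   18. ]
w top [ 423.9 -236.7   18. ]
w side [ 428.3 -242.9   18. ]
b top [ 429.  -380.8   18. ]
b side [ 432.5 -388.2   18. ]
plate top [434.2 247.2  12. ]
```

View pics/ca.png

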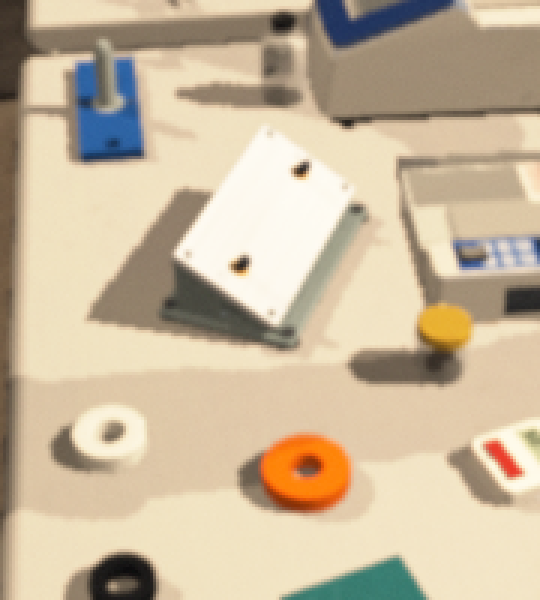

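View pics/cb.png

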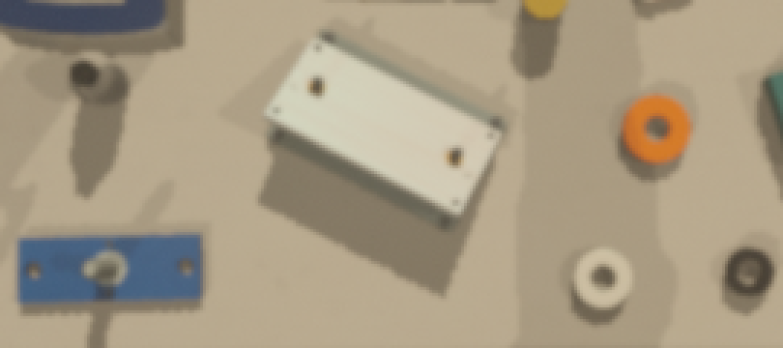

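```bash
cat >> h.py <<'E'
def plan(pos,ydir):
    "shift in tool axes (50 mm units) and turn (deg) to TCP pos with tool y along ydir (mod half turn)"
    s=arm.observe(); R=Rn.from_quat(s['tcp_rot']).as_matrix()
    d=R.T@(np.array(pos)-np.array(s['ee_pos']))/50
    y=R.T@np.array([ydir[0],ydir[1],0.]); a=np.degrees(np.arctan2(-y[0],y[1])); a=(a+90)%180-90
    print('t',round(s['time'],2),'at',np.round(s['ee_pos'],1),'w',round(s['grip_width'],1),'F',np.round(s['contact_force'],1),'-> shift',d.round(3),'turn',round(a,1)); return d,a
E
python3 - <<'E'
from h import *
np.set_printoptions(precision=2,suppress=True)
px=lambda c,r:(190+r/2.9-.3,150+c/2.9-.3)
p1=atz('top',px(34,270),12);p2=atz('top',px(186,267),12);print('plate holes',p1,p2,np.linalg.norm(p1-p2))
q1=atz('top',px(316,87),60);q2=atz('top',px(455,157),60);print('pins',q1,q2,np.linalg.norm(q1-q2),(q1+q2)/2)
py=lambda c,r:(150+r/3-.3,220+c/3-.3)
a=tri(ray('top',px(316,87)),ray('side',py(300,170)));b=tri(ray('top',px(455,157)),ray('side',py(240,264)));print(a,b)
d=p1-p2;d/=np.linalg.norm(d)
plan([(p1+p2)[0]/2-20,(p1+p2)[1]/2,230],d)
print(arm.observe()['joints'])
P=cam('wrist');s=arm.observe();R=Rn.from_quat(s['tcp_rot']).as_matrix();print('wristcam in tool',R.T@(-P[3].T@P[4]-s['ee_pos']),R.T@P[3].T,P[0])
E
```

```text
plate holes [435.07 323.06  12.  ] [437.43 173.55  12.  ] 149.5356754145398
pins [610.33  40.98  60.  ] [542.4  -92.66  60.  ] 149.92251189502414 [576.36 -25.84  60.  ]
(array([611.37,  41.42,  55.93]), np.float64(1.2132430277014379)) (array([543.04, -92.65,  58.1 ]), np.float64(1.07419452661827))
t 1.2 at [177.  625.4 231.3] w 85.3 F [ 0.4  0.1 -0.5] -> shift [-6.66 -5.95  0.03] turn -16.7
[-1.36  0.63  0.04  1.52 -0.03  1.   -0.02]
wristcam in tool [  69.45   -0.8  -142.65] [[-0.   -0.96 -0.27]
 [ 1.   -0.   -0.  ]
 [ 0.   -0.27  0.96]] 402.5356163651364
```

{"api": "play_rows", "payload": {
  "jaw": [85,85,85,85,85,85,85,85],
  "delta_pos": [
    [-0.9,-0.8,0],
    [-1.8,-1.6,0],
    [-2.7,-2.4,0],
    [-3.6,-3.2,0],
    [-4.5,-4,0],
    [-5.4,-4.8,0],
    [-6.2,-5.5,0],
    [-6.66,-5.95,0]
  ],
  "turn": [-2,-4,-6,-8,-10,-12,-14,-16.7]
}}

```text
time: 2.0
ee_pos: [392.9, 286.5, 231.6]
tcp_rot: [-0.009, 1.0, 0.0, 0.0]
contact_force: [0.4, 0.9, -0.4]
grip_width: 84.8
grip_force: 0.0
```

```bash
python3 - <<'E'
from h import *
np.set_printoptions(precision=2,suppress=True)
plan([436,248,231],(-.016,1)); print(arm.observe()['joints'])
P=cam('wrist'); im=save('wrist','w1.png'); print(arm.observe()['ee_pos'])
for t in ('arbor_plate',): print([(q['pixel'],q['p'],atz('wrist',q['pixel'],0,P)) for q in finder.landmark_of('wrist',t)],[(q['extent'],q['p']) for q in finder.boxes_of('wrist',t)])
for X in ([435,323,12],[437.4,173.6,12],[436,248,84]): print(proj('wrist',X,P))
E
```

```text
t 2.0 at [392.9 286.5 231.6] w 84.8 F [ 0.4  0.9 -0.4] -> shift [-0.85 -0.78  0.01] turn 0.1
[-0.67  0.4  -0.02  1.96  0.01  0.78  0.89]
[398.37 276.49 231.55]
[([252.8, 271.9], 0.88, array([435.7 , 244.95,   0.  ]))] [([176.4, 225.4, 367.3, 291.5], 0.64)]
[257.07 353.47]
[256.96 194.84]
[284.5  264.65]
```

View pics/w1.png

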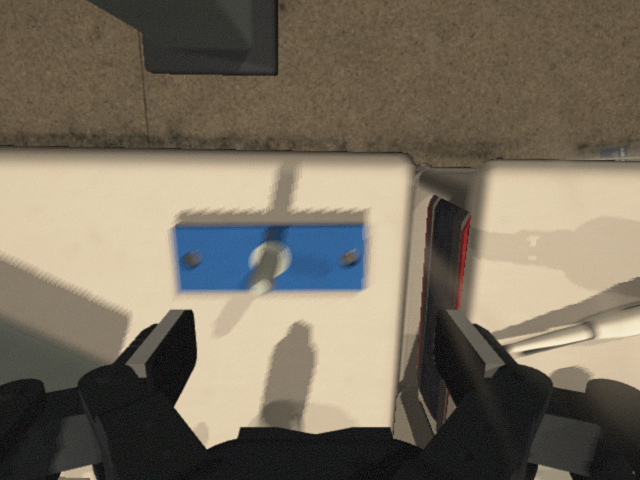

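{"api": "play_rows", "payload": {
  "jaw": [85,85,85,85,85,85,85,20],
  "delta_pos": [
    [-0.42,-0.05,0],
    [-0.42,-0.05,0.6],
    [-0.42,-0.05,1.4],
    [-0.42,-0.05,2.2],
    [-0.42,-0.05,3],
    [-0.42,-0.05,3.6],
    [-0.42,-0.05,3.79],
    [-0.42,-0.05,3.79]
  ],
  "turn": [0,0,0,0,0,0,0,0],
  "grip_force": 60
}}

```text
time: 2.95
ee_pos: [411.7, 286.7, 40.9]
tcp_rot: [-0.009, 1.0, -0.0, -0.001]
contact_force: [-0.1, -0.2, 0.4]
grip_width: 72.7
grip_force: 0.0
```

{"api": "play_rows", "payload": {
  "jaw": [10,10,10,10,10,10,10,10],
  "delta_pos": [
    [0,0,0],
    [0,0,0],
    [0,0,0],
    [0,0,0],
    [0,0,0],
    [0,0,0],
    [0,0,0],
    [0,0,-0.2]
  ],
  "turn": [0,0,0,0,0,0,0,0],
  "grip_force": 60
}}

```text
time: 3.75
ee_pos: [412.1, 285.3, 51.2]
tcp_rot: [-0.008, 1.0, -0.001, -0.001]
contact_force: [-0.4, -0.4, -0.3]
grip_width: 10.1
grip_force: 0.0
```

```bash
python3 - <<'E'
from h import *
l=np.array([.891,-.453]);O=np.array([572.4,-23.8])
# u horizontal uphill = -l ; hover: G at u=-5.2, v=129.5 ; TCP 19 lower
g=O+5.2*l; plan([g[0],g[1],200],(.453,.891)); plan([g[0],g[1],129.5-19],(.453,.891)); print(g)
save('side','s2.png',(140,300,200,400),3)
E
```

```text
t 3.75 at [412.1 285.3  51.2] w 10.1 F [-0.4 -0.4 -0.3] -> shift [-3.195 -6.285 -2.973] turn 27.8
t 3.75 at [412.1 285.3  51.2] w 10.1 F [-0.4 -0.4 -0.3] -> shift [-3.198 -6.282 -1.183] turn 27.8
[577.0332 -26.1556]
```

{"api": "play_rows", "payload": {
  "jaw": [10,10,85,85,85,85,85,85],
  "delta_pos": [
    [0,0,-0.7],
    [0,0,-1.3],
    [-0.2,-0.3,-1.3],
    [-0.5,-0.78,-1.3],
    [-0.5,-0.78,-1.3],
    [-0.5,-0.78,-1],
    [-0.5,-0.78,-0.4],
    [-0.5,-0.78,0.18]
  ],
  "turn": [0,0,0,0,0,0,0,0],
  "grip_force": 60
}}

```text
time: 4.6
ee_pos: [438.9, 248.0, 42.8]
tcp_rot: [-0.008, 1.0, 0.001, 0.001]
contact_force: [-0.6, -0.4, -0.3]
grip_width: 84.9
grip_force: 0.0
```

```bash
python3 - <<'E'
from h import *
plan([437,246,42],(-.016,1))
P=cam('wrist'); im=vision.camera('wrist')
print(proj('wrist',[437,246,84],P),proj('wrist',[437,246,12],P))
save('side','s2.png',(140,300,200,400),3)
E
```

```text
t 4.6 at [438.9 248.   42.8] w 84.9 F [-0.6 -0.4 -0.3] -> shift [ 0.039 -0.04   0.015] turn -0.0
[377.50607265 309.97236111] [285.90430862 311.66055812]
```

View pics/s2.png

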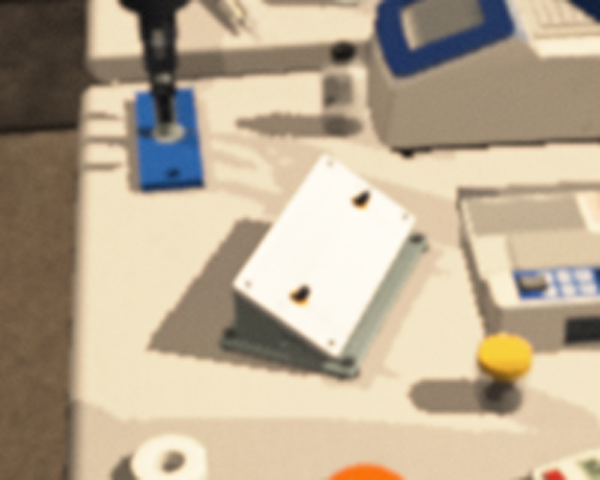

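Plate still in place at (135,165), with the gripper centred over the arbor. Close and lift.

{"api": "play_rows", "payload": {
  "jaw": [5,5,5,5,5,5,5,5],
  "delta_pos": [
    [0,0,0],
    [0,0,0],
    [0,0,0],
    [0,0,0],
    [0,0,0],
    [0,0,0],
    [0,0,-0.3],
    [0,0,-0.6]
  ],
  "turn": [0,0,0,0,0,0,0,0],
  "grip_force": 60
}}

```text
time: 5.5
ee_pos: [437.9, 246.9, 73.0]
tcp_rot: [-0.008, 1.0, -0.0, -0.001]
contact_force: [0.3, -0.3, -3.4]
grip_width: 18.1
grip_force: 59.0
```

```bash
python3 - <<'E'
from h import *
s=arm.observe();print(s['grip_width'],s['grip_force'],s['ee_pos'])
plan([577,-26.2,200],(.453,.891))
E
```

```text
18.074236601806234 58.96259645582177 [437.91663035 246.92336599  72.97694276]
t 5.5 at [437.9 246.9  73. ] w 18.1 F [ 0.3 -0.3 -3.4] -> shift [-2.693 -5.507 -2.54 ] turn 27.8
```

{"api": "play_rows", "payload": {
  "jaw": [5,5,5,5,5,5,5,5],
  "delta_pos": [
    [0,0,-0.8],
    [0,0,-1.7],
    [-0.2,-0.4,-2.5],
    [-0.6,-1.2,-2.5],
    [-1,-2,-2.5],
    [-1.4,-2.8,-2.5],
    [-1.8,-3.6,-2.5],
    [-2.2,-4.4,-2.5]
  ],
  "turn": [0,0,3,7,12,16,20,24]
}}

```text
time: 6.3
ee_pos: [551.9, 27.4, 197.8]
tcp_rot: [0.202, 0.979, 0.0, -0.0]
contact_force: [0.8, 0.4, -3.3]
grip_width: 18.4
grip_force: 59.3
```

```bash
python3 - <<'E'
from h import *
plan([577,-26.2,200],(.453,.891))
E
```

```text
t 6.3 at [551.9  27.4 197.8] w 18.4 F [ 0.8  0.4 -3.3] -> shift [-0.884 -0.786 -0.044] turn 3.7
```

{"api": "play_rows", "payload": {
  "jaw": [5,5,5,5,5,5,5,5],
  "delta_pos": [
    [-0.4,-0.35,0],
    [-0.88,-0.75,0],
    [-0.88,-0.75,0.2],
    [-0.88,-0.75,0.5],
    [-0.88,-0.75,0.8],
    [-0.88,-0.75,1],
    [-0.88,-0.75,1],
    [-0.88,-0.75,1]
  ],
  "turn": [2,3.7,3.7,3.7,3.7,3.7,3.7,3.7]
}}

```text
time: 7.1
ee_pos: [577.6, -22.4, 147.9]
tcp_rot: [0.232, 0.973, 0.0, -0.0]
contact_force: [0.3, -0.6, -3.4]
grip_width: 18.2
grip_force: 59.3
```

```bash
python3 - <<'E'
from h import *
np.set_printoptions(precision=2,suppress=True)
plan([577,-26.2,110.5],(.453,.891))
P=cam('wrist'); im=vision.camera('wrist'); sd=vision.camera('side')[150:330,230:390]
s=arm.observe();print(s['ee_pos'],s['contact_force'])
a=cv2.resize(im,(400,300)); b=cv2.resize(sd,(400,450),interpolation=3)
o=np.zeros((450,800,3),np.uint8);o[:300,:400]=a;o[:,400:]=b
cv2.imwrite('pics/c3.png',cv2.cvtColor(o,cv2.COLOR_RGB2BGR)); cv2.imwrite('pics/w3.png',cv2.cvtColor(im,cv2.COLOR_RGB2BGR))
G=np.array(s['ee_pos']);y=np.array([.453,.891,0]);
for k in (-75,75): print('hole',proj('wrist',[G[0]+k*y[0],G[1]+k*y[1],G[2]-43+12],P))
for X in ([611,41.2,60],[542.7,-92.6,60]): print('pin',proj('wrist',X,P))
E
```

```text
t 7.1 at [577.6 -22.4 147.9] w 18.2 F [ 0.3 -0.6 -3.4] -> shift [-0.02 -0.07  0.75] turn 0.2
[578.21 -22.59 148.52] [-0.19 -0.78 -3.  ]
hole [290.51 154.87]
hole [291.22 480.3 ]
pin [255.42 436.81]
pin [254.49 185.78]
```

View pics/c3.png

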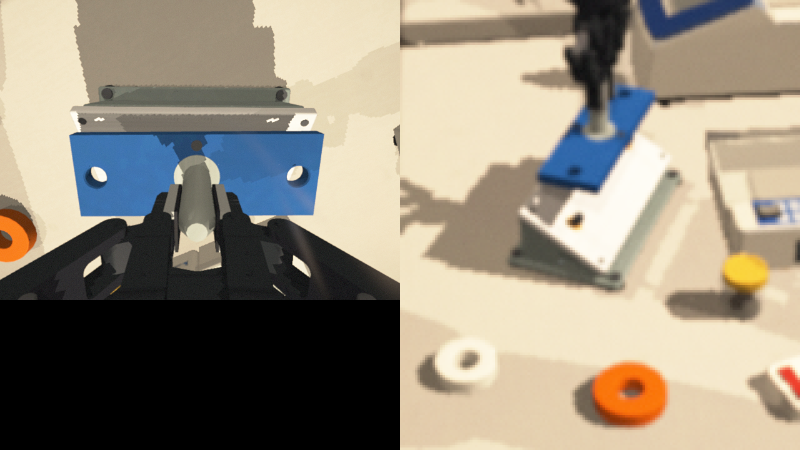

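```bash
python3 - <<'E'
from h import *
np.set_printoptions(precision=2,suppress=True)
im=cv2.imread('pics/w3.png').astype(int); m=((im[...,0]>im[...,2]+60)&(im[...,0]>80)).astype(np.uint8)
n,lab,st,cen=cv2.connectedComponentsWithStats(m); k=1+np.argmax(st[1:,4]); m=(lab==k).astype(np.uint8)
cs,h=cv2.findContours(m,cv2.RETR_CCOMP,cv2.CHAIN_APPROX_NONE)
out=max(cs,key=cv2.contourArea); print('bbox',cv2.boundingRect(out))
for c,hh in zip(cs,h[0]):
    if hh[3]>=0 and cv2.contourArea(c)>150: print('hole',cv2.fitEllipse(c))
for c0,c1 in ((125,145),(480,505)):
    for c in (c0,c1): r=np.where(m[:,c])[0]; print(c,r.min(),r.max())
P=cam('wrist'); s=arm.observe(); R=Rn.from_quat(s['tcp_rot']).as_matrix(); print(s['ee_pos'])
T=lambda x,y,z: np.array(s['ee_pos'])+R@np.array([x,y,z])
for y in (-85,85):
  for x in (-32,32): print('edge',x,y,proj('wrist',T(x,y,31),P), 'bot',proj('wrist',T(x,y,43),P))
E
```

```text
bbox (111, 212, 407, 134)
hole ((154.0452117919922, 282.6704406738281), (32.847530364990234, 35.19527053833008), 107.38618469238281)
hole ((475.28125, 281.6466064453125), (33.643455505371094, 36.96483612060547), 42.877262115478516)
hole ((314.3518981933594, 232.6482696533203), (20.130138397216797, 20.470108032226562), 51.500267028808594)
125 215 315
145 215 345
480 214 343
505 213 310
[578.21 -22.59 148.52]
edge -32 -85 [351.06 141.38] bot [338.86 151.11]
edge 32 -85 [221.38 124.36] bot [216.   136.02]
edge -32 85 [350.88 493.12] bot [338.68 483.13]
edge 32 85 [221.12 510.41] bot [215.74 498.44]
```

{"api": "play_rows", "payload": {
  "jaw": [5,5,5,5,5,5,5,5],
  "delta_pos": [
    [-0.07,-0.08,0],
    [-0.07,-0.08,0.15],
    [-0.07,-0.08,0.3],
    [-0.07,-0.08,0.45],
    [-0.07,-0.08,0.58],
    [-0.07,-0.08,0.66],
    [-0.07,-0.08,0.7],
    [-0.07,-0.08,0.7]
  ],
  "turn": [0.2,0.2,0.2,0.2,0.2,0.2,0.2,0.2]
}}

```text
time: 8.0
ee_pos: [579.8, -28.3, 113.3]
tcp_rot: [0.234, 0.972, 0.0, 0.001]
contact_force: [-0.4, -1.5, -0.4]
grip_width: 18.3
grip_force: 59.7
```

```bash
python3 - <<'E'
from h import *
np.set_printoptions(precision=2,suppress=True)
s=arm.observe(); d=np.array(s['ee_pos'])[:2]-[572.4,-24.3]
print('u',-d@[.891,-.453],'y',d@[.453,.891],s['ee_pos'],s['contact_force'],s['moment'])
a=vision.camera('side')[165:275,255:365]; w=vision.camera('wrist')
o=np.hstack([cv2.resize(a,(480,480),interpolation=3),cv2.resize(w[:, :],(320,480))[:]])
cv2.imwrite('pics/c4.png',cv2.cvtColor(o,cv2.COLOR_RGB2BGR))
E
```

```text
u -8.386064549926528 y -0.18835934204686963 [579.79 -28.27 113.28] [-0.37 -1.49 -0.41] [-0.12 -0.01 -0.02]
```

View pics/c4.png

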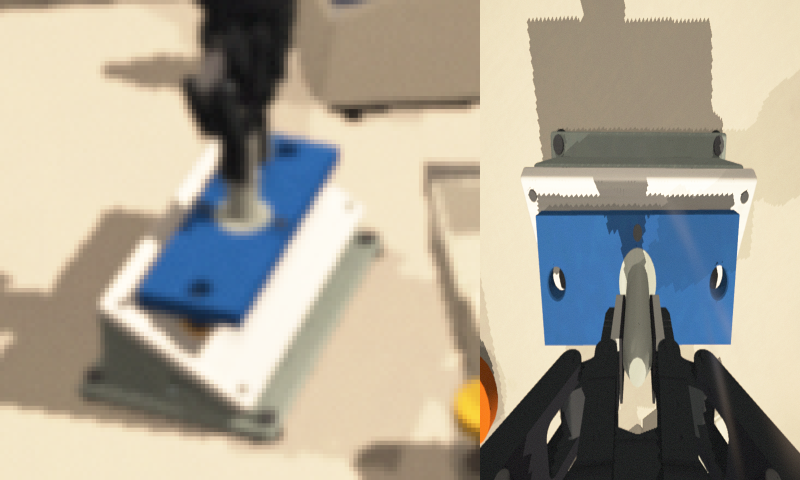

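{"api": "play_rows", "payload": {
  "jaw": [5,5,5,5,5,5,5,5],
  "delta_pos": [
    [-0.05,0,0.03],
    [-0.1,0,0.06],
    [-0.15,0,0.1],
    [-0.2,0,0.14],
    [-0.25,0,0.18],
    [-0.3,0,0.22],
    [-0.34,0,0.26],
    [-0.38,0,0.3]
  ],
  "turn": [0,0,0,0,0,0,0,0]
}}

```text
time: 8.9
ee_pos: [597.3, -36.1, 100.5]
tcp_rot: [0.233, 0.972, 0.001, 0.001]
contact_force: [-2.8, 0.5, 20.7]
grip_width: 18.3
grip_force: 64.3
```

```bash
cat >> h.py <<'E'
def st():
    s=arm.observe(); d=np.array(s['ee_pos'])[:2]-[572.4,-24.3]; np.set_printoptions(precision=2,suppress=True)
    R=Rn.from_quat(s['tcp_rot']).as_matrix()
    print('t',s['time'],'u',-d@[.891,-.453],'y',d@[.453,.891],'z',s['ee_pos'][2],'F tool',R.T@np.array(s['contact_force']),'M',R.T@np.array(s['moment']),'w',s['grip_width'])
E
python3 -c "from h import *; st()"
```

```text
t 8.9 u -27.591978206215387 y 0.7566867266719157 z 100.45787788783598 F tool [  2.7   -0.76 -20.73] M [0.26 1.31 0.05] w 18.343350307524915
```

```bash
cat >> h.py <<'E'
from scipy.optimize import least_squares
def fitplate(name):
    P=cam('wrist'); im=vision.camera('wrist'); cv2.imwrite('pics/'+name,cv2.cvtColor(im,cv2.COLOR_RGB2BGR)); im=im.astype(int)
    m=((im[...,2]>im[...,0]+60)&(im[...,2]>80)).astype(np.uint8)
    n,lab,s,_=cv2.connectedComponentsWithStats(m); m=(lab==1+np.argmax(s[1:,4])).astype(np.uint8)
    cs,h=cv2.findContours(m,cv2.RETR_CCOMP,cv2.CHAIN_APPROX_NONE)
    H=[cv2.fitEllipse(c) for c,hh in zip(cs,h[0]) if hh[3]>=0 and cv2.contourArea(c)>120]
    H=sorted([e for e in H if abs(e[0][0]-320)>100],key=lambda e:e[0][0]); print('holes',[np.round(e[0],1) for e in H])
    E=[]
    for c in (150,170,460,480):
        r=np.where(m[:,c])[0]; E.append((c,r.min(),r.max()))
    print(E)
    o=arm.observe(); R=Rn.from_quat(o['tcp_rot']).as_matrix(); t0=np.array(o['ee_pos'])
    def pt(p,x,y,z):
        th=p[3]; return t0+R@np.array([p[0]+x*np.cos(th)-z*np.sin(th), p[1]+y, p[2]-x*np.sin(th)-z*np.cos(th)])
    def res(p):
        r=[]
        for e,y in zip(H,(-75,75)) if len(H)==2 else []: q=proj('wrist',pt(p,0,y,12),P); r+=[q[1]-e[0][0],q[0]-e[0][1]]
        for x,i in ((32,1),(-32,2)):
            a,b=[proj('wrist',pt(p,x,y,12),P) for y in (-85,85)]
            for e in E: r.append(a[0]+(b[0]-a[0])*(e[0]-a[1])/(b[1]-a[1])-e[i])
        return np.array(r)
    f=least_squares(res,[0,0,45,.2],loss='soft_l1'); print('plate underside centre in tool (x uphill,y,z down)',f.x[:3],'tilt deg',np.degrees(f.x[3]),'res',np.abs(f.fun).max())
    c=pt(f.x,0,0,0); d=c[:2]-[572.4,-24.3]; print('plate u,y,z',-d@[.891,-.453],d@[.453,.891],c[2])
E
python3 -c "from h import *; fitplate('w5.png')"
```

```text
holes [array([481. , 259.6])]Traceback (most recent call last):
  File "<string>", line 1, in <module>
    from h import *; fitplate('w5.png')
                     ~~~~~~~~^^^^^^^^^^
  File "h.py", line 42, in fitplate
    r=np.where(m[:,c])[0]; E.append((c,r.min(),r.max()))
                                       ~~~~~^^
    return umr_minimum(a, axis, None, out, keepdims, initial, where)
ValueError: zero-size array to reduction operation minimum which has no identity
```

```bash
sed -i "s/m=(lab==1+np.argmax(s\[1:,4\])).astype(np.uint8)/m=(s[lab,4]*(lab>0)>3000).astype(np.uint8)/" h.py; python3 -c "from h import *; fitplate('w5.png')"
```

```text
holes [array([147.9, 257.4]), array([481.3, 258.6])]
[(150, np.int64(191), np.int64(315)), (170, np.int64(191), np.int64(315)), (460, np.int64(192), np.int64(316)), (480, np.int64(193), np.int64(316))]
plate underside centre in tool (x uphill,y,z down) [10.63980415 -1.23014047 39.90988614] tilt deg -2566.1687822828862 res 10.262941888729586
plate u,y,z -17.341300654324087 -0.4057856389857323 60.20813868781942
```

View pics/w5.png

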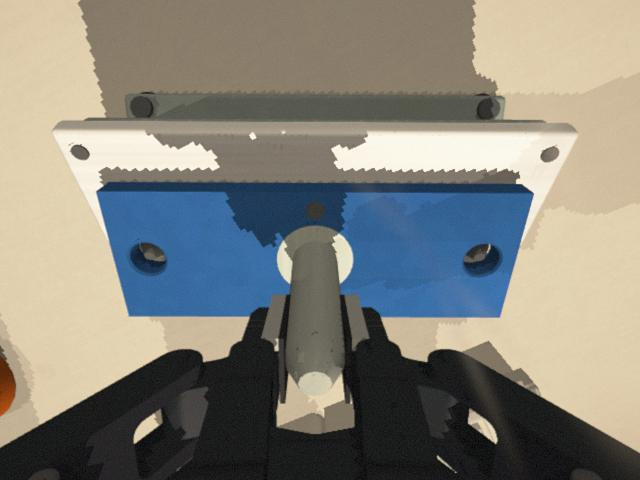

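```bash
sed -i "s/loss='soft_l1')/loss='soft_l1',bounds=([-40,-10,0,-.3],[60,10,90,.8]))/" h.py; python3 -c "from h import *; fitplate('w5.png'); st()"
```

```text
holes [array([147.9, 257.4]), array([481.3, 258.6])]
[(150, np.int64(191), np.int64(315)), (170, np.int64(191), np.int64(315)), (460, np.int64(192), np.int64(316)), (480, np.int64(193), np.int64(316))]
plate underside centre in tool (x uphill,y,z down) [17.57999681 -1.2027638  41.9995102 ] tilt deg 12.684857971402465 res 1.6535122112472038
plate u,y,z -10.399432944451814 -0.3866759983750942 58.133528169017595
t 9.05 u -27.85770267789408 y 0.7206432569972928 z 100.18309081137856 F tool [  1.1   -2.04 -16.26] M [ 0.2   0.95 -0.04] w 18.10202202778706
```

{"api": "play_rows", "payload": {
  "jaw": [5,5,5,5,5,5,5,5],
  "delta_pos": [
    [0,0,0],
    [0.05,0,-0.04],
    [0.1,0,-0.08],
    [0.14,0,-0.11],
    [0.1,0,-0.08],
    [0.07,0,-0.05],
    [0.04,0,-0.02],
    [0.01,0,0.01]
  ],
  "turn": [0,0,0,0,0,0,0,0],
  "grip_force": 25
}}

```text
time: 9.85
ee_pos: [597.1, -36.4, 99.2]
tcp_rot: [0.234, 0.972, 0.0, 0.001]
contact_force: [1.0, -1.5, 16.9]
grip_width: 18.3
grip_force: 64.6
```

```bash
python3 -c "from h import *; st(); fitplate('w6.png')"
```

```text
t 9.85 u -27.466246745435257 y 0.42300622293483847 z 99.18632902962862 F tool [ -1.59  -0.9  -16.86] M [ 0.18  0.58 -0.02] w 18.34148739661404
holes [array([146. , 250.9]), array([483.2, 252.3])]
[(150, np.int64(185), np.int64(308)), (170, np.int64(184), np.int64(308)), (460, np.int64(184), np.int64(309)), (480, np.int64(185), np.int64(309))]
plate underside centre in tool (x uphill,y,z down) [21.69 -1.2  40.48] tilt deg 14.738541412085901 res 1.2019270194102205
plate u,y,z -6.091774637536394 -0.7248532959026939 58.40953498446814
```

{"api": "play_rows", "payload": {
  "jaw": [17,17,17,17,17,17,17,17],
  "delta_pos": [
    [0,0,0],
    [-0.02,0,0.03],
    [-0.05,0,0.06],
    [-0.08,0,0.1],
    [-0.1,0,0.13],
    [-0.13,0,0.16],
    [-0.16,0,0.19],
    [-0.16,0,0.19]
  ],
  "turn": [0,0,0,0,0,0,0,0],
  "grip_force": 20
}}

```text
time: 10.7
ee_pos: [604.6, -40.3, 89.2]
tcp_rot: [0.234, 0.972, 0.0, 0.002]
contact_force: [1.8, -2.3, 11.1]
grip_width: 18.3
grip_force: 64.8
```

```bash
python3 -c "from h import *; st(); fitplate('w7.png'); print(arm.observe()['grip_force'])"
```

```text
t 10.7 u -35.88737716425882 y 0.3420735726884816 z 89.23203270346914 F tool [ -2.67  -1.19 -11.09] M [ 0.09 -0.   -0.03] w 18.296519668207115
holes [array([139.7, 234.8]), array([489.6, 236.5])]
[(150, np.int64(171), np.int64(287)), (170, np.int64(181), np.int64(287)), (460, np.int64(172), np.int64(288)), (480, np.int64(172), np.int64(288))]
plate underside centre in tool (x uphill,y,z down) [31.82 -1.2  35.45] tilt deg 26.143243678419065 res 8.92609317123356
plate u,y,z -4.191440407657171 -0.7846350817865826 53.729205795904605
64.80157286161557
```

{"api": "play_rows", "payload": {
  "jaw": [5,5,5,5,60,60,60,60],
  "delta_pos": [
    [-0.02,0,0.03],
    [-0.02,0,0.06],
    [-0.02,0,0.1],
    [-0.02,0,0.1],
    [-0.02,0,0.1],
    [-0.02,0,0.1],
    [-0.02,0,0.1],
    [-0.02,0,0.1]
  ],
  "turn": [0,0,0,0,0,0,0,0],
  "grip_force": 20
}}

```text
time: 11.55
ee_pos: [602.6, -40.0, 82.1]
tcp_rot: [0.233, 0.972, -0.0, -0.001]
contact_force: [0.1, -0.9, 0.6]
grip_width: 60.3
grip_force: 0.0
```

```bash
python3 -c "from h import *; st(); fitplate('w8.png')"
```

```text
t 11.55 u -34.03754637173027 y -0.25140808682931426 z 82.0916628144881 F tool [-0.49 -0.8  -0.63] M [-0.03  0.02 -0.05] w 60.327106631237484
holes [array([136.9, 242.4]), array([496. , 244.6])]
[(150, np.int64(191), np.int64(289)), (170, np.int64(210), np.int64(290)), (460, np.int64(182), np.int64(291)), (480, np.int64(182), np.int64(291))]
plate underside centre in tool (x uphill,y,z down) [31.13 -0.49 29.82] tilt deg 31.66440721945891 res 26.204242709873853
plate u,y,z -3.083378668742958 -0.7072780377975593 52.453838071039115
```

{"api": "play_rows", "payload": {
  "jaw": [80,80,80,80,80,80,80,80],
  "delta_pos": [
    [0,0,-0.5],
    [0,0,-1.1],
    [0,0,-1.8],
    [0,0,-2.5],
    [0,0,-3],
    [0,0,-3.2],
    [0,0,-3.2],
    [0,0,-3.2]
  ],
  "turn": [0,0,0,0,0,0,0,0]
}}

```text
time: 12.4
ee_pos: [602.6, -40.2, 241.4]
tcp_rot: [0.233, 0.972, -0.0, -0.001]
contact_force: [-0.2, -0.4, -1.3]
grip_width: 80.3
grip_force: 0.0
```

```bash
python3 - <<'E'
from h import *
st(); fitplate('w9.png')
im=cv2.imread('pics/w9.png').astype(int)
# predicted seated plate features for reference
P=cam('wrist'); l=np.array([.891,-.453,0]);n=l*.5+[0,0,.866];ux=-l*.866+[0,0,.5];yy=np.array([.453,.891,0]);O=np.array([572.4,-24.3,52])
for off in (0,-2):
  f=lambda x,y,z:proj('wrist',O+ux*(x+off)+yy*y+n*z,P)
  print(off,'tip',f(0,0,84),'holes',f(0,-75,12),f(0,75,12),'pins18',f(-off,75,18),'edges',f(32,-85,12),f(-32,-85,12))
v=vision.camera('side');cv2.imwrite('pics/s9.png',cv2.cvtColor(v,cv2.COLOR_RGB2BGR));v=vision.camera('top');cv2.imwrite('pics/t9.png',cv2.cvtColor(v,cv2.COLOR_RGB2BGR))
for c in ('side','top'): print(c,'tip pred',proj(c,O+n*84),finder.landmark_of(c,'arbor_plate')[:2],proj(c,O))
plan([570,-294,231],(.453,.891))
E
```

```text
t 12.4 u -34.1030467741951 y -0.48657117023427054 z 241.39351338711452 F tool [-0.   -0.5   1.26] M [-0.05  0.01 -0.04] w 80.28403120413225
holes []Traceback (most recent call last):
  File "<stdin>", line 2, in <module>
  File "h.py", line 42, in fitplate
    r=np.where(m[:,c])[0]; E.append((c,r.min(),r.max()))
                                       ~~~~~^^
    return umr_minimum(a, axis, None, out, keepdims, initial, where)
ValueError: zero-size array to reduction operation minimum which has no identity
```

```bash
python3 - <<'E'
from h import *
np.set_printoptions(precision=1,suppress=True)
st(); P=cam('wrist'); im=vision.camera('wrist'); cv2.imwrite('pics/w9.png',cv2.cvtColor(im,cv2.COLOR_RGB2BGR)); a=im.astype(int)
m=((a[...,2]>a[...,0]+60)&(a[...,2]>80)).astype(np.uint8)
N,lab,s,c=cv2.connectedComponentsWithStats(m); print([x for x in s[1:].tolist() if x[4]>300])
m=(s[lab,4]*(lab>0)>300).astype(np.uint8)
cs,h=cv2.findContours(m,cv2.RETR_CCOMP,cv2.CHAIN_APPROX_NONE)
print('holes',[np.round(cv2.fitEllipse(q)[0],1) for q,hh in zip(cs,h[0]) if hh[3]>=0 and cv2.contourArea(q)>40])
hull=cv2.convexHull(np.vstack([q for q in cs if cv2.contourArea(q)>100]));print('quad',cv2.approxPolyDP(hull,8,True)[:,0].tolist())
l=np.array([.891,-.453,0]);n=l*.5+[0,0,.866];ux=-l*.866+[0,0,.5];yy=np.array([.453,.891,0]);O=np.array([572.4,-24.3,52])
for off in (0,-2):
  f=lambda x,y,z:proj('wrist',O+ux*(x+off)+yy*y+n*z,P)[::-1]
  print(off,'tip',f(0,0,84),'holes',f(0,-75,12),f(0,75,12),'corners',f(32,-90,12),f(-32,-90,12),f(-32,90,12),f(32,90,12))
for c in ('side','top'):
  v=vision.camera(c);cv2.imwrite('pics/%s9.png'%c,cv2.cvtColor(v,cv2.COLOR_RGB2BGR))
  print(c,'tip pred',proj(c,O+n*84),finder.landmark_of(c,'arbor_plate')[:2],proj(c,O))
plan([570,-294,231],(.453,.891))
E
```

```text
t 12.45 u -33.89420947239693 y -0.600166660414045 z 240.96435918912113 F tool [ 0.53 -0.47  1.36] M [-0.01  0.    0.  ] w 79.83815277731956
[[197, 157, 240, 66, 11645]]
holes [array([409.9, 192.4]), array([222.6, 191.1])]
quad [[197, 158], [436, 162], [420, 222], [212, 221]]
0 tip [317.66 253.52] holes [223.21 188.07] [411.42 187.81] corners [195.86 153.37] [211.82 218.21] [422.67 217.96] [439.02 152.99]
-2 tip [317.65 255.56] holes [223.62 190.08] [410.99 189.82] corners [196.43 155.69] [212.25 219.96] [422.22 219.71] [438.43 155.32]
side tip pred [203.1  323.17] [{'pixel': [222.2, 310.2], 'p': 0.95}] [222.75 308.08]
top tip pred [217.27 287.58] [{'pixel': [232.9, 282.1], 'p': 0.67}] [233.39 282.23]
t 12.7 at [603.1 -40.3 241.8] w 79.8 F [-0.7  0.7 -0.1] -> shift [-1.72 -4.82  0.22] turn -0.1
```

{"api": "play_rows", "payload": {
  "jaw": [82,82,82,82,82,82,82,82],
  "delta_pos": [
    [-0.3,-0.8,0],
    [-0.6,-1.6,0],
    [-0.9,-2.4,0],
    [-1.2,-3.2,0],
    [-1.4,-4,0],
    [-1.6,-4.6,0.5],
    [-1.72,-4.82,1.2],
    [-1.72,-4.82,1.6]
  ],
  "turn": [0,0,0,0,0,0,0,0]
}}

```text
time: 13.5
ee_pos: [568.3, -297.4, 160.0]
tcp_rot: [0.236, 0.972, -0.001, -0.002]
contact_force: [0.5, 1.3, 0.1]
grip_width: 82.0
grip_force: 0.0
```

```bash
cat >> h.py <<'E'
def ring(col,name):
    "centre of ring top (z 18) from the wrist picture by colour"
    P=cam('wrist'); im=vision.camera('wrist'); cv2.imwrite('pics/'+name,cv2.cvtColor(im,cv2.COLOR_RGB2BGR))
    h=cv2.cvtColor(im,cv2.COLOR_RGB2HSV).astype(int); H,S,V=h[...,0],h[...,1],h[...,2]
    m={'orange':(H<20)&(S>180)&(V>120),'white':(S<60)&(V>205),'black':(V<60)}[col].astype(np.uint8); m[420:]=0
    cs,hh=cv2.findContours(m,cv2.RETR_CCOMP,cv2.CHAIN_APPROX_NONE)
    for i,c in enumerate(cs):
        if cv2.contourArea(c)>1500 and hh[0][i][3]<0:
            ho=[q for q,g in zip(cs,hh[0]) if g[3]==i and cv2.contourArea(q)>200]
            x,y,w,k=cv2.boundingRect(c); top=None
            e=cv2.fitEllipse(cv2.convexHull(c)); print(col,'outer',np.round(e[0],1),np.round(e[1],1),atz('wrist',e[0][::-1],12,P), [ (np.round(cv2.fitEllipse(q)[0],1),np.round(cv2.fitEllipse(q)[1],1),atz('wrist',cv2.fitEllipse(q)[0][::-1],18,P)) for q in ho])
E
python3 -c "
from h import *
st(); ring('orange','wo.png'); plan([570,-294,40],(.453,.891)); st()
print(finder.landmark_of('wrist','wide_ring_mid'))"
```

```text
t 13.5 u -120.03358137979967 y -245.18950822545258 z 160.04193837591788 F tool [ 0.17  1.34 -0.08] M [-0.04  0.01 -0.  ] w 82.0290620391413
orange outer [324.6 232.2] [88.4 90.3] [ 571.9  -292.68   12.  ] [(array([324.4, 233.5]), array([35.4, 36. ]), array([ 571.4 , -292.73,   18.  ]))]
t 13.55 at [ 567.2 -294.5  157.1] w 81.9 F [-1.   1.9 -2.9] -> shift [-0.06  0.04  2.34] turn -0.2
t 13.55 u -117.7826450954902 y -243.1384340575029 z 157.08207055882787 F tool [1.73 1.18 2.88] M [-0.02  0.05 -0.01] w 81.93197506549947
[{'pixel': [237.7, 324.2], 'p': 0.81}]
```

{"api": "play_rows", "payload": {
  "jaw": [82,82,82,82,82,82,82,82],
  "delta_pos": [
    [-0.04,0.05,0.6],
    [-0.04,0.05,1.2],
    [-0.04,0.05,1.8],
    [-0.04,0.05,2.4],
    [-0.04,0.05,2.8],
    [-0.04,0.05,3],
    [-0.04,0.05,3],
    [-0.04,0.05,3]
  ],
  "turn": [0,0,0,0,0,0,0,0]
}}

```text
time: 14.4
ee_pos: [574.7, -293.1, 14.1]
tcp_rot: [0.233, 0.972, -0.0, 0.001]
contact_force: [0.1, 0.3, 0.1]
grip_width: 82.1
grip_force: 0.0
```

```bash
python3 -c "
from h import *
plan([571.5,-292.7,-3],(.453,.891)); st()"
```

```text
t 14.4 at [ 574.7 -293.1   14.1] w 82.1 F [0.1 0.3 0.1] -> shift [ 0.062 -0.023  0.341] turn -0.0
t 14.4 u -123.82669736237366 y -238.4229842538735 z 14.08010676484446 F tool [ 0.02  0.3  -0.08] M [-0.03 -0.03 -0.03] w 82.06439431929489
```

{"api": "play_rows", "payload": {
  "jaw": [82,82,82,55,55,55,55,55],
  "delta_pos": [
    [0.05,-0.02,0.15],
    [0.05,-0.02,0.33],
    [0.05,-0.02,0.33],
    [0.05,-0.02,0.33],
    [0.05,-0.02,0.33],
    [0.05,-0.02,0.33],
    [0.05,-0.02,0.33],
    [0.05,-0.02,0.1]
  ],
  "turn": [0,0,0,0,0,0,0,0],
  "grip_force": 25
}}

```text
time: 15.2
ee_pos: [569.7, -291.9, 6.8]
tcp_rot: [0.233, 0.972, 0.0, -0.002]
contact_force: [0.1, 0.4, -1.3]
grip_width: 65.3
grip_force: 28.5
```

```bash
python3 -c "
from h import *
st(); print(arm.observe()['grip_force']); ring('orange','wo2.png')
l=np.array([.891,-.453]); O=np.array([573.9,-25.1]);g=O+46*l;print(g); plan([g[0],g[1],200],(.453,.891))"
```

```text
t 15.2 u -118.85894141076658 y -239.62763897718156 z 6.815456403751672 F tool [0.11 0.35 1.29] M [0.02 0.06 0.1 ] w 65.29749053892256
28.503864147478453
orange outer [315.  340.3] [191.3 194.8] [ 574.93 -295.71   12.  ] [(array([314.4, 345.2]), array([61.7, 80. ]), array([ 573.66, -295.32,   18.  ]))]
[614.89 -45.94]
t 15.25 at [ 571.4 -292.8    9.6] w 65.5 F [-0.2 -0.2  0.6] -> shift [ 1.46  4.79 -3.81] turn -0.1
```

{"api": "play_rows", "payload": {
  "jaw": [55,55,55,55,55,55,55,55],
  "delta_pos": [
    [0,0,-0.8],
    [0,0,-1.7],
    [0.1,0.3,-2.6],
    [0.3,1,-3.4],
    [0.5,1.7,-3.8],
    [0.8,2.5,-3.8],
    [1,3.3,-3.8],
    [1.2,4,-3.8]
  ],
  "turn": [0,0,0,0,0,0,0,0]
}}

```text
time: 16.05
ee_pos: [608.8, -84.6, 199.0]
tcp_rot: [0.233, 0.972, 0.001, 0.001]
contact_force: [0.1, -0.0, -0.2]
grip_width: 65.7
grip_force: 28.9
```

```bash
python3 -c "
from h import *
plan([605.1,-40.9,190],(.453,.891))"
```

```text
t 16.05 at [608.8 -84.6 199. ] w 65.7 F [ 0.1 -0.  -0.2] -> shift [0.462 0.745 0.181] turn 0.0
```

{"api": "play_rows", "payload": {
  "jaw": [55,55,55,55,55,55,55,55],
  "delta_pos": [
    [0.23,0.35,0],
    [0.46,0.72,0],
    [0.46,0.72,0.2],
    [0.46,0.72,0.6],
    [0.46,0.72,0.8],
    [0.46,0.72,0.9],
    [0.46,0.72,0.9],
    [0.46,0.72,0.9]
  ],
  "turn": [0,0,0,0,0,0,0,0]
}}

```text
time: 16.85
ee_pos: [604.5, -45.2, 153.2]
tcp_rot: [0.234, 0.972, 0.0, 0.0]
contact_force: [-0.5, -0.3, -1.4]
grip_width: 65.7
grip_force: 28.9
```

```bash
python3 - <<'E'
from h import *
st(); plan([605.1,-40.9,121.3],(.453,.891))
P=cam('wrist'); im=vision.camera('wrist'); cv2.imwrite('pics/wo3.png',cv2.cvtColor(im,cv2.COLOR_RGB2BGR)); s=arm.observe(); print(s['ee_pos'])
h=cv2.cvtColor(im,cv2.COLOR_RGB2HSV).astype(int); m=((h[...,0]<20)&(h[...,1]>180)&(h[...,2]>100)).astype(np.uint8); m[:, :]=m
cs,_=cv2.findContours(m,cv2.RETR_CCOMP,cv2.CHAIN_APPROX_NONE)
for c in cs:
    if cv2.contourArea(c)>150: print('orange/hole contour',cv2.boundingRect(c),cv2.contourArea(c),atz('wrist',cv2.fitEllipse(c)[0][::-1],s['ee_pos'][2]+20.4,P))
print('tip pred',proj('wrist',[611.3,-44.1,123.7],P)[::-1],'ring top centre pred',proj('wrist',np.array(s['ee_pos'])+[0,0,20.4],P)[::-1])
# zoomed: bore area + side view
a=im[250:480,180:460]; b=vision.camera('side')[150:270,270:370]
o=np.hstack([cv2.resize(a,(480,400)),cv2.resize(b,(320,400),interpolation=3)]); cv2.imwrite('pics/c10.png',cv2.cvtColor(o,cv2.COLOR_RGB2BGR))
E
```

```text
t 16.85 u -38.09869766179316 y -4.051886590365472 z 153.19857123512716 F tool [ 0.26 -0.49  1.36] M [-0.04  0.03  0.03] w 65.70141850141417
t 16.85 at [604.5 -45.2 153.2] w 65.7 F [-0.5 -0.3 -1.4] -> shift [0.03 0.08 0.64] turn -0.1
[604.67 -45.04 153.39]
orange/hole contour (217, 243, 196, 191) 28819.0 [601.7  -45.15 173.79]
orange/hole contour (278, 313, 77, 49) 2729.5 [601.53 -44.53 173.79]
tip pred [326.01 301.44] ring top centre pred [318.71 346.07]
```

View pics/c10.png

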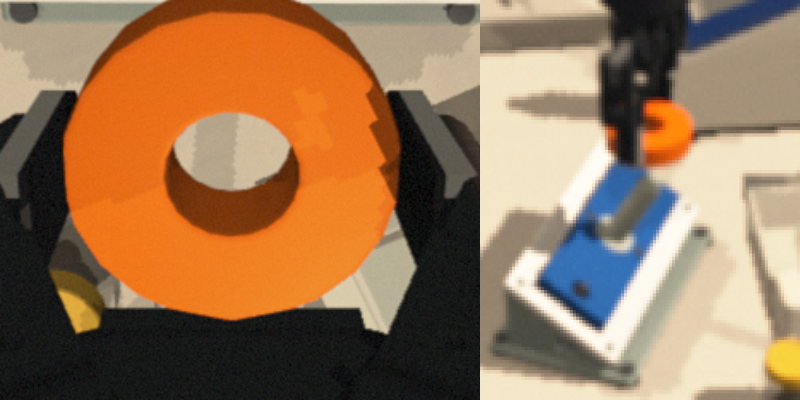

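{"api": "play_rows", "payload": {
  "jaw": [55,55,55,55,55,55,55,55],
  "delta_pos": [
    [0,0.085,0.15],
    [0,0.085,0.3],
    [0,0.085,0.45],
    [0,0.085,0.57],
    [0,0.085,0.65],
    [0,0.085,0.73],
    [0,0.085,0.8],
    [0,0.085,0.8]
  ],
  "turn": [0,0,0,0,0,0,0,0]
}}

```text
time: 17.75
ee_pos: [605.8, -40.8, 112.3]
tcp_rot: [0.233, 0.972, -0.0, -0.0]
contact_force: [0.1, -0.1, -1.9]
grip_width: 65.4
grip_force: 28.9
```

```bash
python3 -c "
from h import *
st()"
```

```text
t 17.75 u -37.2271913779572 y 0.3997399718080992 z 112.30756014988647 F tool [-0.09 -0.03  1.92] M [ 0.03 -0.    0.02] w 65.3768829774019
```

{"api": "play_rows", "payload": {
  "jaw": [55,55,55,55,55,55,55,55],
  "delta_pos": [
    [0,0,0.03],
    [0,0,0.06],
    [0,0,0.09],
    [0,0,0.12],
    [0.02,0,0.15],
    [0.04,0,0.18],
    [0.05,0,0.21],
    [0.05,0,0.21]
  ],
  "turn": [0,0,0,0,0,0,0,0]
}}

```text
time: 18.55
ee_pos: [603.8, -39.7, 102.1]
tcp_rot: [0.233, 0.972, -0.0, -0.0]
contact_force: [1.3, -0.2, -1.1]
grip_width: 65.6
grip_force: 28.9
```

```bash
python3 - <<'E'
from h import *
st()
P=cam('wrist'); im=vision.camera('wrist'); s=arm.observe()
cv2.imwrite('pics/wo4.png',cv2.cvtColor(im,cv2.COLOR_RGB2BGR))
t=proj('wrist',[611.3,-44.1,123.7],P); print('tip pred',t[::-1],'ring top pred',proj('wrist',np.array(s['ee_pos'])+[-1.5,1,20.4],P)[::-1])
h=cv2.cvtColor(im,cv2.COLOR_RGB2HSV).astype(int); m=((h[...,0]<20)&(h[...,1]>150)&(h[...,2]>60)).astype(int)
for r in range(290,430,6): print(r,''.join('O' if m[r,c] else ('#' if h[r,c,2]>150 else ('+' if h[r,c,2]>90 else ('b' if 95<h[r,c,0]<125 and h[r,c,1]>120 else '.'))) for c in range(220,420,3)))
E
```

```text
t 18.55 u -34.96223681461689 y 0.5240378261470429 z 102.14891047708223 F tool [-1.31  0.4   1.1 ] M [ 0.02 -0.02  0.06] w 65.55226020495626
tip pred [316.58 370.1 ] ring top pred [318.76 340.9 ]
290 #####OOOOOOOOOOOOOOOOOOOOOOOOOOOOOOOOOOOOOOOOOOOOOOOOOOOOOO+#######
296 ####OOOOOOOOOOOOOOOOOOOOOOOOOOOOOOOOOOOOOOOOOOOOOOOOOOOOOOOO+######
302 ..#OOOOOOOOOOOOOOOOOOOOOOOOOOOOOOOOOOOOOOOOOOOOOOOOOOOOOOOOOO#+..++
308 ..OOOOOOOOOOOOOOOOOOOOOOOOOOOOOOOOOOOOOOOOOOOOOOOOOOOOOOOOOOOOOb..+
314 .OOOOOOOOOOOOOOOOOOOOOOOOOOOOOOOOOOOOOOOOOOOOOOOOOOOOOOOOOOOOOO....
320 OOOOOOOOOOOOOOOOOOOOOOOOO+.............OOOOOOOOOOOOOOOOOOOOOOOOO...
326 OOOOOOOOOOOOOOOOOOOOOO#.....+.++.+.......#OOOOOOOOOOOOOOOOOOOOOOO..
332 OOOOOOOOOOOOOOOOOOOOO##...++++++++++++...##OOOOOOOOOOOOOOOOOOOOOO..
338 OOOOOOOOOOOOOOOOOOOOO##.++++++++++++++++.##OOOOOOOOOOOOOOOOOOOOOO..
344 OOOOOOOOOOOOOOOOOOOOOO#.+++++++++++++++++#OOOOOOOOOOOOOOOOOOOOOOO..
350 OOOOOOOOOOOOOOOOOOOOOO+++++++++++++++++++OOOOOOOOOOOOOOOOOOOOOOOO..
356 OOOOOOOOOOOOOOOOOOOOOOO+++++++++++++++++OOOOOOOOOOOOOOOOOOOOOOOOO..
362 OOOOOOOOOOOOOOOOOOOOOOOO+++++++#+++++++OOOOOOOOOOOOOOOOOOOOOOOOO...
368 OOOOOOOOOOOOOOOOOOOOOOOOO+++++#####+++OOOOOOOOOOOOOOOOOOOOOOOOOO...
374 #OOOOOOOOOOOOOOOOOOOOOOOOO+##########OOOOOOOOOOOOOOOOOOOOOOOOOO+...
380 ##OOOOOOOOOOOOOOOOOOOOOOOOO#########OOOOOOOOOOOOOOOOOOOOOOOOOO#++..
386 ###OOOOOOOOOOOOOOOOOOOOOOOOOOOOOOOOOOOOOOOOOOOOOOOOOOOOOOOOOO#++++.
392 ####OOOOOOOOOOOOOOOOOOOOOOOOOOOOOOOOOOOOOOOOOOOOOOOOOOOOOOOO+++++++
398 ######OOOOOOOOOOOOOOOOOOOOOOOOOOOOOOOOOOOOOOOOOOOOOOOOOOOO#++++++++
404 ########OOOOOOOOOOOOOOOOOOOOOOOOOOOOOOOOOOOOOOOOOOOOOOOOO++++++++++
410 #+########OOOOOOOOOOOOOOOOOOOOOOOOOOOOOOOOOOOOOOOOOOOO#+++++++++###
416 ++###########OOOOOOOOOOOOOOOOOOOOOOOOOOOOOOOOOOOOOO#+++++++#######.
422 +++#############OOOOOOOOOOOOOOOOOOOOOOOOOOOOOOOOO++++++##########..
428 +++####.............OOOOOOOOOOOOOOOOOOOOOOO..............#######...
```

{"api": "play_rows", "payload": {
  "jaw": [55,55,55,55,55,85,85,85],
  "delta_pos": [
    [0.03,0,0.05],
    [0.05,0,0.09],
    [0.08,0,0.14],
    [0.1,0,0.18],
    [0.1,0,0.18],
    [0.1,0,0.18],
    [0.1,0,0.18],
    [0.1,0,0.18]
  ],
  "turn": [0,0,0,0,0,0,0,0]
}}

```text
time: 19.4
ee_pos: [598.8, -37.1, 92.8]
tcp_rot: [0.233, 0.972, 0.0, -0.001]
contact_force: [0.1, -0.6, -1.2]
grip_width: 84.8
grip_force: 0.0
```

```bash
cat >> h.py <<'E'
def seen(rows,cols,pred,step=6):
    im=vision.camera('wrist'); h=cv2.cvtColor(im,cv2.COLOR_RGB2HSV).astype(int)
    for r in range(*rows,step*2): print(r,''.join(pred(*h[r,c]) for c in range(*cols,step)))
def cl(h,s,v): return 'O' if h<20 and s>150 and v>60 else 'B' if 95<h<125 and s>110 else '#' if v>150 else '+' if v>90 else '.'
E
python3 -c "
from h import *
st(); seen((140,440),(150,500),cl)"
```

```text
t 19.4 u -29.343862289946717 y 0.6186884850462567 z 92.8352582435238 F tool [-0.32 -0.48  1.23] M [0.03 0.06 0.05] w 84.79636298479986
140 +++##################################++++++++##############
152 ++++#################################++++++++##############
164 +++++################+#++++++########++++++++##############
176 BBBBBBBBBBBBBBBBBBBBBBBBBBBBBBB++++++++++++++++++++++++++++
188 BBBBBBBBBBBBBBBBBBBBBBBBBBBBBBBBBBB+++BBBBBBBBBBBBBBBBBBBBB
200 BBBBBBBBBBBBBBBBBBBBBBB.OOOOOOOO.BBBBBBB.B.BBBBBBBBBBBBBBBB
212 BBBBBBBBBBBBBBBBBBB+OOOOOOOOOOOOOOOOOBBB....BBBBBBBBBBBBBBB
224 BBBBBBBBBBBBBBBBBOOOOOOOOOOOOOOOOOOOOOOB...BBBBBBBBBBBBBBBB
236 BBBBBBBBBBBBBBBBOOOOOOOOOOOOOOOOOOOOOOOOBBB++BBBBBBBBBBBBBB
248 ...BBBBBBBBBBBB+OOOOOOOOOOOOOOOOOOOOOOOOOBBB++BBBBBBB.....B
260 BBBBBBBBBBBBBBBOOOOOOOOOOOOOOOOOOOOOOOOOOBBBBB++BBBBBBB.++B
272 BBBBBBBBBBBBBBBOOOOOOOOO.++++++.OOOOOOOOO+BBBBB#B#BBBBBBBBB
284 BBBBBBBBBBBBBBBOOOOOOOOO.+++++++OOOOOOOOOBBBBBBBBBBBBBBBBB#
296 ################OOOOOOOO.+++++++OOOOOOOO###################
308 #+################OOOOOO++++++++OOOOOOO##############++####
320 ##+++...#############OOO++++++++OOO#############...+++#####
332 .++.....###############+++++++++################.....++..##
344 ++......###############+++++++++################......+++..
356 ........###############+++++++++################........++.
368 ........###############++++++++++###############........++.
380 .......+###############++++++++++###########+++++..........
392 ......+++###############++++++++#######+++++++++++.........
404 .....+++++###############+###++###+++++++++++++++++........
416 ......+++++###################++++++++++++++++++++.........
428 .......+++++.##........#+++++++++.......++++++###..........
```

{"api": "play_rows", "payload": {
  "jaw": [80,80,80,80,80,80,80,80],
  "delta_pos": [
    [0,0,-0.6],
    [0,0,-1.4],
    [0,0,-2.2],
    [0,0,-2.6],
    [0,0,-2.6],
    [0,0,-2.6],
    [0,0,-2.6],
    [0,0,-2.6]
  ],
  "turn": [0,0,0,0,0,0,0,0]
}}

```text
time: 20.25
ee_pos: [598.5, -37.3, 221.7]
tcp_rot: [0.233, 0.972, -0.0, -0.001]
contact_force: [0.6, 0.0, -0.6]
grip_width: 79.9
grip_force: 0.0
```

```bash
cat >> h.py <<'E'
l=np.array([.891,-.453,0]);n3=l*.5+[0,0,.866];ux=-l*.866+[0,0,.5];yy=np.array([.453,.891,0]);O3=np.array([572.4,-24.3,52])
def seat(col,r,name):
    "fit ring mid height above the face along the arbor, from the top face outline"
    P=cam('wrist'); im=vision.camera('wrist'); cv2.imwrite('pics/'+name,cv2.cvtColor(im,cv2.COLOR_RGB2BGR)); h=cv2.cvtColor(im,cv2.COLOR_RGB2HSV).astype(int); H,S,V=h[...,0],h[...,1],h[...,2]
    m={'orange':(H<20)&(S>150)&(V>70),'blue':(H>95)&(H<125)&(S>110)&(V>60)}[col].astype(np.uint8)
    N,lab,s,_=cv2.connectedComponentsWithStats(m); k=1+np.argmax(s[1:,4]); print(col,'bbox',s[k])
    for z in (12,14,18):
        a=np.linspace(0,6.283,200); pts=[proj('wrist',O3-2*ux+n3*(z+q)+ux*r*np.cos(t)+yy*r*np.sin(t),P) for t in a for q in (0,18)]; pts=np.array(pts)
        print(' pred for underside',z,'cols',pts[:,1].min(),pts[:,1].max(),'rows',pts[:,0].min(),pts[:,0].max())
E
python3 -c "
from h import *
st(); seat('orange',34,'wo5.png'); plan([426,-238,220],(.453,.891))"
```

```text
t 20.25 u -29.106918474586326 y 0.24150754758550427 z 221.72904091592324 F tool [-0.53  0.29  0.58] M [ 0.03 -0.02  0.  ] w 79.85591290249192
orange bbox [ 271  171   92   81 4850]
 pred for underside 12 cols 269.3612527107559 363.32476600607015 rows 161.38993351517365 247.92257208490736
 pred for underside 14 cols 269.13920146220244 363.55887361237234 rows 163.02084260852908 249.7526023550944
 pred for underside 18 cols 268.68856932694354 364.0339763758532 rows 166.33228702648836 253.46194662003484
t 20.3 at [598.6 -37.3 221.9] w 80.1 F [-0.7 -0.1  0.3] -> shift [ 1.25 -5.14  0.05] turn -0.1
```

{"api": "play_rows", "payload": {
  "jaw": [80,80,80,80,80,80,80,80],
  "delta_pos": [
    [0.2,-0.8,0],
    [0.4,-1.6,0],
    [0.6,-2.4,0],
    [0.8,-3.2,0],
    [1,-4,0],
    [1.15,-4.7,0.4],
    [1.25,-5.14,0.9],
    [1.25,-5.14,1.3]
  ],
  "turn": [0,0,0,0,0,0,0,0]
}}

```text
time: 21.1
ee_pos: [423.7, -241.1, 157.1]
tcp_rot: [0.237, 0.972, -0.001, -0.001]
contact_force: [0.4, 1.1, 0.4]
grip_width: 80.0
grip_force: 0.0
```

```bash
python3 -c "
from h import *
st(); print(arm.observe()['joints']); 
P=cam('wrist'); ring('white','ww.png'); print([(q['pixel'],q['p'],atz('wrist',q['pixel'],9,P)) for q in finder.landmark_of('wrist','middle_ring_mid')]); plan([426,-238,2],(.453,.891))"
```

```text
t 21.1 u 34.3044769361204 y -260.57312571915566 z 157.09466045818996 F tool [ 0.12  1.17 -0.39] M [-0.02  0.03  0.01] w 79.9980316871158
[ 0.37  0.51  0.12  2.04 -0.1   0.59  1.66]
white outer [587.7 285. ] [ 49.4 155.3] [555.68 -77.13  12.  ] []
white outer [321.6 232.2] [74.  76.6] [ 425.72 -238.21   12.  ] [(array([320.9, 233.8]), array([39.2, 41. ]), array([ 425.23, -238.66,   18.  ]))]
[([230.1, 322.0], 0.88, array([ 425.09, -237.53,    9.  ]))]
t 21.2 at [ 424.6 -237.7  155.9] w 79.8 F [-0.3 -0.5  0.3] -> shift [-0.05  0.01  3.08] turn -0.2
```

{"api": "play_rows", "payload": {
  "jaw": [80,80,80,80,80,80,80,45],
  "delta_pos": [
    [-0.03,0,0.7],
    [-0.03,0,1.4],
    [-0.03,0,2.1],
    [-0.03,0,2.7],
    [-0.03,0,3],
    [-0.03,0,3.13],
    [-0.03,0,3.13],
    [-0.03,0,3.13]
  ],
  "turn": [0,0,0,0,0,0,0,0],
  "grip_force": 25
}}

```text
time: 22.0
ee_pos: [429.4, -238.1, 1.8]
tcp_rot: [0.233, 0.973, 0.0, 0.0]
contact_force: [0.4, 0.6, -0.5]
grip_width: 67.2
grip_force: 0.0
```

{"api": "play_rows", "payload": {
  "jaw": [45,45,45,45,45,45,45,45],
  "delta_pos": [
    [0,0,0],
    [0,0,0],
    [0,0,0],
    [0,0,0],
    [0,0,0],
    [0,0,0],
    [0,0,0],
    [0,0,-0.3]
  ],
  "turn": [0,0,0,0,0,0,0,0],
  "grip_force": 25
}}

```text
time: 22.8
ee_pos: [427.8, -238.1, 16.1]
tcp_rot: [0.233, 0.972, 0.0, -0.001]
contact_force: [0.4, -0.4, -0.9]
grip_width: 56.7
grip_force: 27.1
```

```bash
python3 -c "
from h import *
st(); print(arm.observe()['ee_pos'],arm.observe()['grip_force']); plan([605.1,-39.8,200],(.453,.891))"
```

```text
t 22.8 u 31.97671480090969 y -256.0215709061432 z 16.12224906068742 F tool [-0.5  -0.14  0.85] M [0.02 0.03 0.02] w 56.73049210181579
[ 427.8  -238.12   16.12] 27.14822033420205
t 22.8 at [ 427.8 -238.1   16.1] w 56.7 F [ 0.4 -0.4 -0.9] -> shift [-1.35  5.14 -3.68] turn -0.0
```

{"api": "play_rows", "payload": {
  "jaw": [45,45,45,45,45,45,45,45],
  "delta_pos": [
    [0,0,-0.8],
    [0,0,-1.7],
    [-0.1,0.3,-2.6],
    [-0.3,1,-3.4],
    [-0.5,1.8,-3.7],
    [-0.7,2.6,-3.7],
    [-0.9,3.4,-3.7],
    [-1.1,4.2,-3.7]
  ],
  "turn": [0,0,0,0,0,0,0,0]
}}

```text
time: 23.6
ee_pos: [573.4, -75.2, 202.2]
tcp_rot: [0.234, 0.972, -0.0, 0.0]
contact_force: [0.9, -0.3, 0.1]
grip_width: 56.8
grip_force: 27.3
```

```bash
python3 -c "
from h import *
plan([605.5,-40.7,150],(.453,.891))"
```

```text
t 23.6 at [573.4 -75.2 202.2] w 56.8 F [ 0.9 -0.3  0.1] -> shift [-0.257  0.907  1.043] turn -0.1
```

{"api": "play_rows", "payload": {
  "jaw": [45,45,45,45,45,45,45,45],
  "delta_pos": [
    [-0.12,0.45,0],
    [-0.25,0.88,0],
    [-0.25,0.88,0.3],
    [-0.25,0.88,0.7],
    [-0.25,0.88,1],
    [-0.25,0.88,1.2],
    [-0.25,0.88,1.2],
    [-0.25,0.88,1.2]
  ],
  "turn": [0,0,0,0,0,0,0,0]
}}

```text
time: 24.4
ee_pos: [604.0, -43.2, 142.1]
tcp_rot: [0.234, 0.972, -0.0, 0.0]
contact_force: [-0.8, 0.1, -1.0]
grip_width: 56.9
grip_force: 27.3
```

```bash
python3 -c "
from h import *
st(); plan([605.5,-40.7,124.7],(.453,.891))"
```

```text
t 24.4 u -36.73233606719882 y -2.5619978354051747 z 142.09481613151462 F tool [ 0.77 -0.33  1.05] M [-0.    0.02 -0.02] w 56.87384473261517
t 24.4 at [604.  -43.2 142.1] w 56.9 F [-0.8  0.1 -1. ] -> shift [-0.    0.06  0.35] turn -0.1
```

{"api": "play_rows", "payload": {
  "jaw": [45,45,45,45,45,45,45,45],
  "delta_pos": [
    [0,0.055,0.15],
    [0,0.055,0.3],
    [0,0.055,0.4],
    [0,0.055,0.48],
    [0,0.055,0.56],
    [0.01,0.055,0.63],
    [0.03,0.055,0.7],
    [0.04,0.055,0.73]
  ],
  "turn": [0,0,0,0,0,0,0,0]
}}

```text
time: 25.2
ee_pos: [612.6, -42.4, 112.6]
tcp_rot: [0.234, 0.972, 0.001, 0.011]
contact_force: [1.8, -2.1, 40.4]
grip_width: 56.1
grip_force: 26.8
```

```bash
python3 -c "
from h import *
st(); P=cam('wrist'); print(proj('wrist',[611.3,-44.1,123.7],P)[::-1]); seen((240,430),(200,440),lambda h,s,v: 'O' if h<20 and s>150 and v>60 else 'B' if 95<h<125 and s>110 else chr(48+v*10//256),3)"
```

```text
t 25.2 u -44.02717299021105 y 2.0510942719202876 z 112.63966959985731 F tool [ -3.37  -0.77 -40.36] M [ 0.46 -0.75 -0.06] w 56.12188130957178
[312.43 331.93]
240 BBBBBBBBBBBBB6OOOOOOOOOOOOOOOO344444444443343OOOOOOOOOOOOOOOOO4BBBBBBB55B5BBBBBB
246 BBBBBBBBBBBBBOOOOOOOOOOOOOOOOO334555666776643OOOOOOOOOOOOOOOOOBBBBBBBBB55555BBBB
252 BBBBBBBBBBBBBBOOOOOOOOOOOOOO6778888888888888888776OOOOOOOOOOO6BBBBBBBBBB55555BBB
258 777777777777777OOOOOOOOO67888888888888888888888888877OOOOOOO98888888888888888888
264 56666556666666666OOOO77788888888888888888888888888888877OOO555555555555555565556
270 66666666666666666666788888888888888888888888888888888888765666666666666666666666
276 77777777777777777678888888888888888888888888888888888888866677777777777777777777
282 77777777777777776788888888888888888888887888888888888888886667777777777777777777
288 77777777777777768888888888888888699999999999888888888888888677677777777777777777
294 77777777777776788888888888888899943322223333788888888888888777767777777777777788
300 77777753343117888888888888889853222222222222243688888888888876663133443777777788
306 777
[... 1077 characters left out ...]
94444440000010111101
384 11100100107877777799888889888888888888888888888888888888889644444563000010101110
390 11011110057777777777998888889888988888888888888888888889994445677888100001111011
396 01001110147777777777669998888888988888898888888888898995566778877888700001111101
402 01000111467777777777544448999999988888888898888899997667887788877777741100100010
408 00101111467777777776444443334999998799999999999977788778888777777777841011111110
414 11011111137777776666444444444444444444554566755545888888888777788655510011110111
420 10011101124776766664444444444444444444444586455665788888888888555677111111011111
426 01100001005776665664444444444444444444445668865666558888888888867774000111111111
```

{"api": "play_rows", "payload": {
  "jaw": [45,45,45,45,45,45,45,45],
  "delta_pos": [
    [0,0,-0.1],
    [0,0,-0.2],
    [0,0,-0.3],
    [0,0,-0.3],
    [0,0,-0.3],
    [0,0,-0.3],
    [0,0,-0.3],
    [0,0,-0.3]
  ],
  "turn": [0,0,0,0,0,0,0,0]
}}

```text
time: 26.05
ee_pos: [603.1, -39.7, 119.9]
tcp_rot: [0.233, 0.972, -0.0, -0.0]
contact_force: [-1.3, 0.1, -0.8]
grip_width: 56.1
grip_force: 26.7
```

```bash
python3 -c "
from h import *
st(); P=cam('wrist'); s=arm.observe(); print('tip pred',proj('wrist',[611.3,-44.1,123.7],P)[::-1]);
for z in (8,17): print('ring top centre/under TCP',proj('wrist',np.array(s['ee_pos'])+[0,0,z],P)[::-1])
seen((230,430),(200,440),lambda h,s,v: 'O' if h<20 and s>150 and v>60 else 'B' if 95<h<125 and s>110 else chr(48+v*10//256),3)"
```

```text
t 26.05 u -34.307488983852906 y 0.22779485247925313 z 119.92531979609235 F tool [ 1.16 -0.49  0.78] M [ 0.01 -0.04  0.  ] w 56.13610151108915
tip pred [317.22 345.36]
ring top centre/under TCP [317.95 328.48]
ring top centre/under TCP [318.13 340.57]
230 BBBBBBBBBBBBBBBBBOOOOOOOOOOOOOOOOOOOOOOOOOOOOOOOOOOOOOOOOOOOO4BBBBBB5BBBBBBBBBBB
236 BBBBBBBBBBBBBBBB4OOOOOOOOOOOOOOOOOOOOOOOOOOOOOOOOOOOOOOOOOOOOOBBBBBBB555BBBBBBBB
242 BBBBBBBBBBBBBBBB6OOOOOOOOOOOOOOOO3444444443334OOOOOOOOOOOOOOOO4BBBBBBBB55BBBBBBB
248 BBBBBBBBBBBBBBBBOOOOOOOOOOOOOO46777777788877764OOOOOOOOOOOOOOOOBBBBBBBB55555BBBB
254 BBBBBBBBBBBBBBBBOOOOOOOOOO6778888888888888888878877OOOOOOOOOOO5BBBBBBBBBB5555BBB
260 BBBBBBBBBBBBBBBBBOOOOOO67888888888888888888888888888778OOOOOOOBBBBBBBBBBBB555555
266 BBBBBBBBBBBBBBBBB5OO7788888888888888888888888888888888876OOOOBBBBBBBBBBBBBB55555
272 77777777777777777767888888888888888888888888888888888888766O99999999999999999999
278 66556665555555665788888888888888888888888888888888888888866655555555555555555555
284 66667777777776657788878888888888888689867888888888888888886666666666666666666666
[... 1340 characters left out ...]
44444440000001000111
386 11111110108888888889988888888888888888888888888888888899899444444443000011110100
392 11111110048888877777799989888888888888888889888899888899844444444444100111110111
398 10010010173777777777776999988889988899898998888989899944444444456777801100011101
404 11010110444677777777766664499999888998889989899988944444444567788778850111011101
410 11010011344577777776664444444449999999999999854444444456678877788777711110101101
416 01011001134677777776664444443334444444444344444445677887778877777777410110011111
422 11100111113377776666654433444444444444444444567655777888888877777885110101001011
428 10111001113346111110001110113444444444444448854453111110111011115551100001110110
```

{"api": "play_rows", "payload": {
  "jaw": [45,45,45,45,45,45,45,45],
  "delta_pos": [
    [-0.06,0,0],
    [-0.12,0,0],
    [-0.12,0,0.05],
    [-0.12,0,0.1],
    [-0.11,0,0.15],
    [-0.1,0,0.2],
    [-0.09,0,0.24],
    [-0.08,0,0.28]
  ],
  "turn": [0,0,0,0,0,0,0,0]
}}

```text
time: 26.9
ee_pos: [609.2, -42.4, 110.4]
tcp_rot: [0.234, 0.972, 0.0, 0.003]
contact_force: [-5.8, -0.5, 28.6]
grip_width: 56.1
grip_force: 26.4
```

```bash
python3 -c "
from h import *
st(); seen((266,400),(260,380),lambda h,s,v: 'O' if h<20 and s>150 and v>60 else 'B' if 95<h<125 and s>110 else chr(48+v*10//256),3)"
```

```text
t 26.9 u -40.94503564804024 y 0.5372463077136133 z 110.41320243784338 F tool [  4.75  -3.02 -28.64] M [ 0.57  1.01 -0.08] w 56.06193303039699
266 68888888888888888888888888888888888866OO
272 8888888888888888888888888888888888886665
278 8888888888888888888888888888888888888666
284 8888888888888889769998888888888888888766
290 8888888888899998443237899988888888888877
296 8888888889982222222222222488888888888887
302 8888888985322222224222222235688888888998
308 8888889857222333444444422227747888888999
314 8888887377233434444444433327754888888999
320 8888884677233344444444333337773488898999
326 8888873777333334444444433337773488899998
332 8888883577233333444444333327773488888888
338 8888884377723334444444333277733788888888
344 8888888447772334444443332777335888888888
350 8888888844477333333333327753368888888888
356 8888888887444422323222263434788888888998
362 8888888889886444444444445778899889999999
368 8888899999999988888788889999999999999999
374 9999999999999999999999999999999999999999
380 9999999999999999999999999999999999999999
386 9999999999999999999999999999999999999996
392 9999999999999999999999999999999999989944
398 7699999999999999999999999999999999944444
```

{"api": "play_rows", "payload": {
  "jaw": [45,45,45,45,45,45,45,45],
  "delta_pos": [
    [0.02,0,0],
    [0.04,0,0],
    [0.06,0,0],
    [0.06,0,0],
    [0.06,0,0],
    [0.06,0,0],
    [0.06,0,0],
    [0.06,0,0]
  ],
  "turn": [0,0,0,0,0,0,0,0]
}}

```text
time: 27.75
ee_pos: [608.1, -42.0, 110.4]
tcp_rot: [0.234, 0.972, 0.0, 0.005]
contact_force: [-1.8, -1.2, 21.0]
grip_width: 56.3
grip_force: 25.6
```

```bash
python3 -c "
from h import *
st(); P=cam('wrist');print(proj('wrist',[611.3,-44.1,123.7],P)[::-1]);seen((240,420),(220,420),lambda h,s,v: 'O' if h<20 and s>150 and v>60 else 'B' if 95<h<125 and s>110 else chr(48+v*10//256),3)"
```

```text
t 27.75 u -39.8594346791552 y 0.4086591299289988 z 110.40206734709979 F tool [  0.88  -1.81 -21.04] M [ 0.45  0.19 -0.04] w 56.259259130003265
[316.78 345.19]
240 BBBBBBBBOOOOOOOOOOOOOOOOO34433444444433OOOOOOOOOOOOOOOOOOBBBBBB55BB
246 BBBBBBBBOOOOOOOOOOOOOOOO4677777778877754OOOOOOOOOOOOOOOOOBBBBBBB555
252 BBBBBBBBOOOOOOOOOOOO6778888888888888888888876OOOOOOOOOOO6BBBBBBBBB5
258 BBBBBBBBBOOOOOOO67888888888888888888888888888876OOOOOOOOBBBBBBBBBBB
264 9999999999OOOO6788888888888888888888888888888888877OOOO777777777777
270 6555655565667888888888888888888888888888888888888886O75555555555555
276 6666666565788888888888888888888888888888888888888887665555555555555
282 7777777767888888888888888888888888888888888888888888666577777777777
288 7777777678888888888888888889999999999998888888888888676667777777777
294 7777776888888888888888899832222222222278888888888888776665777777777
300 3344238888888888888889852222222222222222478888888888876666213343677
306 4442078888888888888897752222444444432222765888888899866666601443357
312 3421288888888888888867742334344444434332676488888899886666641134334
318 4
[... 518 characters left out ...]
8888888986444444434444445788888999889999999100100011
366 000003888888888888999999998865544567888998999999999999999630B000000
372 1001188888888899999999999999999999999999999999999999999954410000000
378 0010788889999999999999999999999999999999999999999999999444441000000
384 1004888888899999999999999999999999999999999999999999954444444010001
390 0118888887777999999999999999999999999999999999999999444444444200111
396 0037777777777779999999999999999999999999999999999544444444456710111
402 1247777777777666679999999999999999999999999999444444444567788860110
408 1244777777776665444445999999999999999999999444444456778887777760010
414 1044777776666644444444434433455896954444444445676788778777777710111
```

{"api": "play_rows", "payload": {
  "jaw": [45,45,45,70,85,85,85,85],
  "delta_pos": [
    [0,0,-0.03],
    [0,0,-0.05],
    [0,0,-0.06],
    [0,0,-0.06],
    [0,0,-0.06],
    [0,0,-0.06],
    [0,0,-0.06],
    [0,0,-0.06]
  ],
  "turn": [0,0,0,0,0,0,0,0]
}}

```text
time: 28.6
ee_pos: [603.7, -39.9, 108.9]
tcp_rot: [0.233, 0.972, -0.0, -0.001]
contact_force: [0.4, 0.1, -0.1]
grip_width: 85.4
grip_force: 0.0
```

```bash
python3 -c "
from h import *
st(); P=cam('wrist');print(proj('wrist',[611.3,-44.1,123.7],P)[::-1]);seen((180,440),(190,450),lambda h,s,v: 'O' if h<20 and s>150 and v>60 else 'B' if 95<h<125 and s>110 else chr(48+v*10//256),4)"
```

```text
t 28.6 u -34.971698715640045 y 0.2903023586554426 z 108.88992558886856 F tool [-0.3   0.23  0.05] M [-0.01  0.02 -0.  ] w 85.35253797164692
[317.14 359.3 ]
180 BBBBBBBBBBBBBBBBBBBBBBBBBBBBBB222BBBBBB2BBBBBBBBBBBBBBBBBBBBBBBBB
188 BBBBBBBBBBBBBBBBBBBBBBB3OOOOOOOOOOOOOOOOO23BBBBBBBBBBBBBBBBBBBBBB
196 BBBBBBBBBBBBBBBBBBB2OOOOOOOOOOOOOOOOOOOOOOOO3BBBBBBBBBBBBBBBBBBBB
204 BBBBBBBBBBBBBBBBB2OOOOOOOOOOOOOOOOOOOOOOOOOOOO4BBBBBBBBBBBBBBBBBB
212 BBBBBBBBBBBBBBBBOOOOOOOOOOOOOOOOOOOOOOOOOOOOOOOOBBBBBBBBBBBBBBBBB
220 BBBBBBBBBBBBBBBOOOOOOOOOOO455565566554OOOOOOOOOOOBBBBBBBBBBBBBBBB
228 BBBBBBBBBBBBBB2OOOOOOO555555555556666555554OOOOOO3BBBBBBBBBBBBBBB
236 BBBBBBBBBBBBBBOOOOO55555555555666666665555555OOOOOBBBBBBBBBBBBBBB
244 BBBBBBBBBBBBBBOOOO55555555556666666566555555556OOOBBBBBBBBBBBBBBB
252 BBBBBBBBBBBBBBOOO5555556999999999999999986555555OOOBBBBBBBBBBBBBB
260 BBBBBBBBBBBBBBOO44559999999999999999999999998554OO4BBBBBBBBBBBBBB
268 BBBBBBBBBBBBBB5O44999996444444449999999999999995OOBBBBBBBBBBBBBBB
276 88888998889988998999999444433334443249999999999969999999999999999
284 555555555555555499999994443333
[... 665 characters left out ...]

364 00455888888888888877777777764777775577888888888888744444444444000
372 04444788888888888766777777777777777777888888874444444444444444300
380 44444468888888888777777777777777777777887444444444444444444444440
388 44444548888888888877777777777777777744444444444444444444444444444
396 44444445688888888888888777777777874444444444444444444444344667788
404 44444444747777777777788877544444444444444444444444434456778866666
412 44444444437777777777764444444444444444444444444445677887666667667
420 33333333446777777774444444432444444444444444466688766666777787552
428 13233333333670010100111134444444444444331010111110566777655556701
436 0022233333362001101100B011010100101011101110101011065555777772101
```

{"api": "play_rows", "payload": {
  "jaw": [85,85,32,32,32,32,32,32],
  "delta_pos": [
    [-0.01,0,-0.15],
    [-0.02,0,-0.3],
    [-0.02,0,-0.3],
    [-0.02,0,-0.3],
    [-0.02,0,-0.3],
    [-0.02,0,-0.2],
    [-0.02,0,-0.1],
    [-0.02,0,0]
  ],
  "turn": [0,0,0,0,0,0,0,0]
}}

```text
time: 29.45
ee_pos: [604.7, -40.5, 108.5]
tcp_rot: [0.233, 0.972, -0.0, -0.0]
contact_force: [0.0, 0.5, -0.2]
grip_width: 31.7
grip_force: 0.0
```

```bash
python3 -c "
from h import *
st()"
```

```text
t 29.45 u -36.16600605869661 y 0.18994408244536637 z 108.4807320895356 F tool [0.18 0.45 0.22] M [-0.02 -0.03 -0.03] w 31.68656031303273
```

Press down to the home height gradually.

{"api": "play_rows", "payload": {
  "jaw": [32,32,32,32,32,32,32,32],
  "delta_pos": [
    [0,0,0.08],
    [0,0,0.14],
    [0,0,0.2],
    [0,0,0.25],
    [0,0,0.29],
    [0,0,0.32],
    [0,0,0.34],
    [0,0,0.34]
  ],
  "turn": [0,0,0,0,0,0,0,0]
}}

```text
time: 30.25
ee_pos: [605.4, -40.6, 92.8]
tcp_rot: [0.234, 0.972, 0.0, 0.0]
contact_force: [-2.0, 0.5, 2.9]
grip_width: 32.0
grip_force: 1.0
```

```bash
python3 -c "
from h import *
st()"
```

```text
t 30.25 u -36.815089153251456 y 0.39909933738583164 z 92.80372033170902 F tool [ 2.   -0.48 -2.88] M [ 0.03  0.08 -0.01] w 31.98984037757054
```

{"api": "play_rows", "payload": {
  "jaw": [32,32,32,32,32,32,32,32],
  "delta_pos": [
    [0,0,0.02],
    [0,0,0.04],
    [0,0,0.06],
    [0,0,0.06],
    [0,0,0.06],
    [0,0,-0.3],
    [0,0,-0.8],
    [0,0,-1.2]
  ],
  "turn": [0,0,0,0,0,0,0,0]
}}

```text
time: 31.05
ee_pos: [605.2, -40.6, 153.3]
tcp_rot: [0.233, 0.972, -0.0, 0.0]
contact_force: [0.2, 0.7, 0.4]
grip_width: 32.2
grip_force: 0.0
```

```bash
python3 -c "
from h import *
st(); P=cam('wrist')
a=np.linspace(0,6.283,200)
for z,r in ((48,29),(50,29),(48,13),(30,34)):
  p=np.array([proj('wrist',O3-2*ux+n3*z-3*ux+ux*r*np.cos(t)+yy*r*np.sin(t),P) for t in a]); print(z,r,'cols',p[:,1].min(),p[:,1].max(),'rows',p[:,0].min(),p[:,0].max(), 'leftmost row',p[p[:,1].argmin(),0])
seen((150,330),(220,420),lambda h,s,v: 'O' if h<20 and s>150 and v>60 else 'B' if 95<h<125 and s>110 else chr(48+v*10//256),3)"
```

```text
t 31.05 u -36.63617987383059 y 0.2970030065747344 z 153.2545368833557 F tool [ 0.13  0.73 -0.36] M [ 0.06 -0.03  0.06] w 32.17946406929192
48 29 cols 261.5046344912688 371.23738722621755 rows 210.8993897153796 286.67808065434133 leftmost row 249.28317492390357
50 29 cols 261.15386406047355 371.614910826272 rows 213.64901554937313 289.39224958575016 leftmost row 252.03965472488048
48 13 cols 291.8608452640482 340.8646825032953 rows 234.8790395320077 268.59210844329397 leftmost row 251.58125845628788
30 34 cols 255.44557073809867 377.0794103939886 rows 179.8415236433741 268.9905101920511 leftmost row 224.0486246745473
150 4444444444444444444444444444444444444444444444444444444444444444444
156 BBBBBBBBBBBBBBBBBBBBBBBBBBBBBBBBBBBBBBBBBBBBBBBBBBBBBBBBBBBBBBBBBBB
162 BBBBBBBBBBBBBBBBBBBBBBBBBBBBBBBBBBBBBBBBBBBBBBBBBBBBBBBBBBBBBBBBBBB
168 BBBBBBBBBBBBBBBBBBBBBBBBBBBBB2232222BB222BBBBBBBBBBBBBBBBBBBBBBBBBB
174 BBBBBBBBBBBBBBBBBBBBBBB3OOOOOOOOOOOOOOOOOO2BBBBBBBBBBBBBBBBBBBBBBBB
180 BBBBBBBBBBBBBBBBBBB3OOOOOOOOOOOOOOOOOOOOOOOOO2BBBBBBBBBBBBBBBBBBBBB
186 BBBBBBBBBBBBBBBBB3OOOOOOOOOOOOOOOOOOOOOO
[... 983 characters left out ...]
7999999999633443444333349999999999877777777777767776
276 6777777777777777689999999534444444333359999999987767777777776666666
282 6767777777677777677789999433444444333349999987767767777677677677766
288 7777777777777777777776778333444444433339887667777776777777777677777
294 7777777777776667667777777333344444443337777767666776777767777776676
300 7777778888733333107777767634444554544467767888112333377877777777777
306 8888888888433330107777776663445565444677777888100333338888888888888
312 8888711012333320016667777776577777766777777888100133333101078887778
318 8885110113333300106777677777777777777777778888000133333200B03888644
324 885101113333310B00666766777777777667766777888800B013333311010344444
```

```bash
python3 -c "
from h import *
plan([430.5,-382.7,160],(.453,.891))"
```

```text
t 31.1 at [607.3 -40.9 156.5] w 31.9 F [ 0.6 -0.1  1.6] -> shift [ 0.044 -7.695 -0.09 ] turn -0.1
```

{"api": "play_rows", "payload": {
  "jaw": [32,75,75,75,75,75,75,75],
  "delta_pos": [
    [0,-0.6,-0.6],
    [0,-1.4,-0.8],
    [0,-2.3,-0.8],
    [0,-3.2,-0.8],
    [0,-4.1,-0.8],
    [0.02,-5,-0.8],
    [0.03,-5.9,-0.8],
    [0.04,-6.8,-0.8]
  ],
  "turn": [0,0,0,0,0,0,0,0]
}}

```text
time: 31.9
ee_pos: [447.8, -344.0, 191.9]
tcp_rot: [0.233, 0.972, 0.0, -0.0]
contact_force: [0.8, -0.2, -0.4]
grip_width: 75.0
grip_force: 0.0
```

```bash
python3 -c "
from h import *
plan([430.5,-382.7,160],(.453,.891));print(arm.observe()['joints'])"
```

```text
t 31.9 at [ 447.8 -344.   191.9] w 75.0 F [ 0.8 -0.2 -0.4] -> shift [-0.043 -0.847  0.638] turn -0.0
[ 0.44737305  0.5647766   0.24154167  1.80741877 -0.18110652  0.79099376
  1.88026174]
```

{"api": "play_rows", "payload": {
  "jaw": [75,75,75,75,75,75,75,75],
  "delta_pos": [
    [-0.02,-0.4,0.2],
    [-0.04,-0.8,0.5],
    [-0.04,-0.8,0.64],
    [-0.04,-0.8,0.64],
    [-0.04,-0.8,0.64],
    [-0.04,-0.8,0.64],
    [-0.04,-0.8,0.64],
    [-0.04,-0.8,0.64]
  ],
  "turn": [0,0,0,0,0,0,0,0]
}}

```text
time: 32.7
ee_pos: [433.2, -378.7, 160.8]
tcp_rot: [0.233, 0.972, -0.0, 0.0]
contact_force: [-0.4, 0.5, 0.5]
grip_width: 74.9
grip_force: 0.0
```

```bash
python3 -c "
from h import *
st(); P=cam('wrist'); ring('black','wb.png'); print([(q['pixel'],q['p'],atz('wrist',q['pixel'],9,P)) for q in finder.landmark_of('wrist','narrow_ring_mid')]); print([(q['extent'],q['p'],atz('wrist',((q['extent'][1]+q['extent'][3])/2,(q['extent'][0]+q['extent'][2])/2),9,P)) for q in finder.boxes_of('wrist','narrow_ring')]); plan([430.5,-382.7,1],(.453,.891))"
```

```text
t 32.7 u -36.500968350864746 y -378.8579082724953 z 160.76046663389184 F tool [ 0.61  0.25 -0.53] M [-0.03 -0.02 -0.1 ] w 74.94276330202302
black outer [319.5 356.7] [12.6 13.9] [ 528.88 -424.5    12.  ] []
black outer [684.7 641.1] [229.6 847.2] [ 997.67 -236.47   12.  ] []
black outer [ 69.8 471.3] [185.1 433.4] [ 530.58 -674.97   12.  ] []
black outer [307.9 228.7] [63.4 65.1] [ 429.5  -383.89   12.  ] [(array([308., 228.]), array([30.8, 33.5]), array([ 427.83, -382.86,   18.  ]))]
[]
[([272.1, 195.5, 337.8, 261.4], 0.95, array([ 428.9 , -386.16,    9.  ]))]
t 32.85 at [ 432.8 -379.   160.5] w 75.3 F [ 0.5 -0.6 -0.4] -> shift [ 0.01 -0.09  3.19] turn -0.0
```

{"api": "play_rows", "payload": {
  "jaw": [75,75,75,75,75,75,75,40],
  "delta_pos": [
    [0.03,-0.13,0.5],
    [0.03,-0.13,1.2],
    [0.03,-0.13,1.9],
    [0.03,-0.13,2.5],
    [0.03,-0.13,2.9],
    [0.03,-0.13,3.12],
    [0.03,-0.13,3.18],
    [0.03,-0.13,3.18]
  ],
  "turn": [0,0,0,0,0,0,0,0],
  "grip_force": 25
}}

```text
time: 33.65
ee_pos: [428.4, -384.5, 1.6]
tcp_rot: [0.233, 0.972, -0.0, 0.0]
contact_force: [1.1, -0.3, 0.2]
grip_width: 62.2
grip_force: 0.0
```

{"api": "play_rows", "payload": {
  "jaw": [35,35,35,35,35,35,35,35],
  "delta_pos": [
    [0,0,0],
    [0,0,0],
    [0,0,0],
    [0,0,0],
    [0,0,0],
    [0,0,0],
    [0,0,-0.3],
    [0,0,-0.9]
  ],
  "turn": [0,0,0,0,0,0,0,0],
  "grip_force": 25
}}

```text
time: 34.45
ee_pos: [426.9, -383.0, 45.8]
tcp_rot: [0.233, 0.972, 0.001, -0.002]
contact_force: [0.4, 0.3, -0.2]
grip_width: 46.1
grip_force: 25.9
```

```bash
python3 -c "
from h import *
st(); print(arm.observe()['grip_force']); plan([607,-41.5,190],(.453,.891))"
```

```text
t 34.45 u -32.88334693311706 y -385.49697646853343 z 45.77438752829606 F tool [-0.16  0.47  0.16] M [0.01 0.02 0.02] w 46.093019792245535
25.900246448727557
t 34.45 at [ 426.9 -383.    45.8] w 46.1 F [ 0.4  0.3 -0.2] -> shift [-0.1   7.72 -2.88] turn -0.1
```

{"api": "play_rows", "payload": {
  "jaw": [35,35,35,35,35,35,35,35],
  "delta_pos": [
    [0,0,-0.8],
    [0,0.3,-1.6],
    [0,1,-2.4],
    [0,1.8,-3],
    [0,2.7,-3],
    [0,3.6,-3],
    [0,4.5,-3],
    [-0.1,5.4,-3]
  ],
  "turn": [0,0,0,0,0,0,0,0]
}}

```text
time: 35.25
ee_pos: [555.2, -143.9, 197.5]
tcp_rot: [0.234, 0.972, 0.0, 0.0]
contact_force: [1.6, -1.1, -1.2]
grip_width: 46.1
grip_force: 25.9
```

```bash
python3 -c "
from h import *
plan([607,-41.5,150],(.453,.891))"
```

```text
t 35.25 at [ 555.2 -143.9  197.5] w 46.1 F [ 1.6 -1.1 -1.2] -> shift [0.006 2.295 0.951] turn -0.1
```

{"api": "play_rows", "payload": {
  "jaw": [35,35,35,35,35,35,35,35],
  "delta_pos": [
    [0,0.6,0],
    [0,1.3,0],
    [0,1.9,0],
    [0,2.25,0],
    [0,2.25,0.4],
    [0,2.25,0.8],
    [0,2.25,1],
    [0,2.25,1]
  ],
  "turn": [0,0,0,0,0,0,0,0]
}}

```text
time: 36.05
ee_pos: [605.0, -46.3, 145.3]
tcp_rot: [0.234, 0.972, -0.0, -0.001]
contact_force: [-0.1, 0.6, -0.8]
grip_width: 46.0
grip_force: 25.9
```

```bash
python3 -c "
from h import *
st(); P=cam('wrist'); s=arm.observe(); print('tip pred',proj('wrist',[611.3,-44.1,123.7],P)[::-1],'ring top centre if offset 0',proj('wrist',np.array(s['ee_pos'])+[0,0,17],P)[::-1])
seen((250,430),(220,420),lambda h,s,v: 'O' if h<20 and s>150 and v>60 else 'B' if 95<h<125 and s>110 else chr(48+v*10//256),3)"
```

```text
t 36.05 u -39.032063777774944 y -4.860333671536958 z 145.27831152548256 F tool [0.38 0.43 0.79] M [ 0.04  0.03 -0.01] w 45.98049908102622
tip pred [328.47 306.77] ring top centre if offset 0 [318.03 340.41]
250 9999999999999999979999999965434344444444333499999999998999999999999
256 6666666666666666669999999999434444444444433349999999999555565555566
262 6666666666666666669999999999433434444444433369999999997655565556555
268 7777777777777777778999972000000B00000000344999999999997777777777777
274 7777777777777777777730001000000000010000000059999999877777777777777
280 7777777777777777750011000011111111111110000000599987777777777777777
286 77777777777777750B0001111111111111111111110100003777777777777777777
292 7777777777777830001111111111111111111111111111000077777778777777777
298 7787744442168101111111111111111111111111111111110017711434467777777
304 8888444421031011111111111111111111111111111111110004500234347888888
310 44444433000001111111111115787773347566311111111110B0000034444454788
316 11443440101011111111113777777777777777777111111111000001134444200B1
322 1434441000011111111114777
[... 566 characters left out ...]
11111111111000000B0000011111222222234442000100011111
376 1011221006887884111111111111111111111112112222222445678000100001111
382 1111120117888888841111111111111111111122222222367888788500101111111
388 1011120048878887888441111112111212122222222489878999998800000110111
394 1011120147888778875443444221111212222226764579999888987740111010111
400 1101110334788888784444454445445455556448866667989998988871211110010
406 0000112335788878884544444544544444444666886666799998999886111110000
412 1110103345888788884455444454555666755466688666679999999889101011111
418 1011112554888888754444444566678999998666668866666989988888010111110
424 0001101664888888754456667899999999999877666886666699999994110111010
```

{"api": "play_rows", "payload": {
  "jaw": [35,35,35,35,35,35,35,35],
  "delta_pos": [
    [0.035,0.1,0],
    [0.035,0.1,0.15],
    [0.035,0.1,0.3],
    [0.035,0.1,0.42],
    [0.035,0.1,0.5],
    [0.035,0.1,0.57],
    [0.035,0.1,0.63],
    [0.035,0.1,0.63]
  ],
  "turn": [0,0,0,0,0,0,0,0]
}}

```text
time: 36.9
ee_pos: [606.8, -40.5, 114.3]
tcp_rot: [0.234, 0.972, -0.0, -0.0]
contact_force: [0.2, -0.1, -0.9]
grip_width: 46.2
grip_force: 25.9
```

```bash
python3 -c "
from h import *
st(); P=cam('wrist'); s=arm.observe(); print('tip pred',proj('wrist',[611.3,-44.1,123.7],P)[::-1],'ring top centre if offset 0',proj('wrist',np.array(s['ee_pos'])+[0,0,17],P)[::-1])
seen((266,410),(250,390),lambda h,s,v: 'O' if h<20 and s>150 and v>60 else 'B' if 95<h<125 and s>110 else chr(48+v*10//256),3)"
```

```text
t 36.9 u -38.03876523892208 y 1.1232366342526046 z 114.33357906823292 F tool [-0.2   0.04  0.94] M [ 0.03 -0.03 -0.01] w 46.16307533989852
tip pred [314.73 344.04] ring top centre if offset 0 [317.98 340.64]
266 965555555554444300000000001B1444444475447997788
272 55555555555000000000000000000000124999999999556
278 896555552000B0010011100000100000000299999999566
284 79996500000101111111111111111110001001999998777
290 79999001001111111111111111111111111110039997777
296 77760001101111111111111111111111111110005977777
302 03301111111111111111111111111111111111000640033
308 00011111111111122222232222211111111111110020013
314 00111111111112222222222222222651111111110000010
320 B1111111111272222224434342322377311111100000001
326 11111111111672233444444444322387711111110000000
332 01111111110172333444455544433677100111111100000
338 11111111110006333444555555436771000111111100000
344 11111111110000025445565455375000000111122000000
350 11111111110000003788878884100000001122122200000
356 B1111111111000000232333330B00000011112222210001
362 281111111111101000000B00000001B1111122222143000
368 888211111111111000000B0000000111212222221444100
374 88876111111111111111111111111111222222244444400
380 88888741111111111111111111122122222224544545510
386 88888888841111111111111112222222223544544444440
392 88888888888762111112222222222234544445544444442
398 78888788777775444454555544544444444444444444445
404 88888876544444455444555444554444444444444446777
```

{"api": "play_rows", "payload": {
  "jaw": [35,35,35,35,35,35,35,35],
  "delta_pos": [
    [0.03,0,0],
    [0.04,-0.01,0.03],
    [0.05,-0.01,0.06],
    [0.06,-0.01,0.09],
    [0.07,-0.01,0.11],
    [0.08,-0.01,0.13],
    [0.09,-0.01,0.15],
    [0.09,-0.01,0.15]
  ],
  "turn": [0,0,0,0,0,0,0,0]
}}

```text
time: 37.75
ee_pos: [605.7, -40.6, 108.5]
tcp_rot: [0.234, 0.972, -0.0, 0.003]
contact_force: [5.0, -4.1, 2.4]
grip_width: 45.8
grip_force: 26.3
```

```bash
python3 -c "
from h import *
st(); P=cam('wrist'); s=arm.observe(); print('tip pred',proj('wrist',[611.3,-44.1,123.7],P)[::-1],'ring top centre if offset 0',proj('wrist',np.array(s['ee_pos'])+[0,0,17],P)[::-1])
seen((290,400),(250,390),lambda h,s,v: 'O' if h<20 and s>150 and v>60 else 'B' if 95<h<125 and s>110 else chr(48+v*10//256),3)"
```

```text
t 37.75 u -37.00931405523817 y 0.5477518161220585 z 108.47393984970248 F tool [-6.34 -1.37 -2.34] M [ 0.29 -1.4  -0.01] w 45.77518471893724
tip pred [316.41 355.09] ring top centre if offset 0 [318.04 340.92]
290 89555000011111111111111111111111111000B39999977
296 79980011011111111111111111111111111111006999777
302 03301111111111111111111111111111111110100970133
308 00011111111111112222222222211111111111000B30003
314 00111111111112222222222222222231111111110100000
320 01111111111294223334344442322299411111110000000
326 0111111111177333444444444444336781111111110B000
332 11111111110173333444444444444458101111110000100
338 1111111111B002333444445444444440000111111100000
344 11111111110000343444455555444200000111111110B00
350 11111111110000144444455455553000001112112110001
356 11111111111100024445556555540000011121222210000
362 28111111111100002688888888500100111122222185100
368 88821111111111100178887885000111212222221545100
374 88876111111111111111111111111111212222244554400
380 88887731111111111111111111112222222224445544510
386 88888777741111111111111112221222222454544544450
392 88888888877751111111212222222224444444454444452
398 88888877777777777555455444545444444544444455444
```

{"api": "play_rows", "payload": {
  "jaw": [35,35,35,35,70,85,85,85],
  "delta_pos": [
    [-0.02,0,0.01],
    [-0.02,0,0.03],
    [0,0,0.05],
    [0,0,0.05],
    [0,0,0.05],
    [0,0,0.05],
    [0,0,0.05],
    [0,0,0.05]
  ],
  "turn": [0,0,0,0,0,0,0,0]
}}

```text
time: 38.6
ee_pos: [601.9, -38.3, 104.2]
tcp_rot: [0.233, 0.972, 0.0, -0.001]
contact_force: [-0.2, -0.2, 0.9]
grip_width: 84.8
grip_force: 0.0
```

```bash
python3 -c "
from h import *
st(); P=cam('wrist'); print('tip pred',proj('wrist',[611.3,-44.1,123.7],P)[::-1])
seen((190,400),(220,420),lambda h,s,v: 'O' if h<20 and s>150 and v>60 else 'B' if 95<h<125 and s>110 else chr(48+v*10//256),3)"
```

```text
t 38.6 u -32.623425886695564 y 0.9194031986508211 z 104.20857661728317 F tool [ 0.1  -0.24 -0.95] M [ 0.03 -0.01 -0.03] w 84.76981363927042
tip pred [315.3  372.52]
190 BBBBBBBBBBBBBBBBBBBBBBB224OOOOOOOOOOOOO42BBBBBBBBBBBBBBBBBBB2BBBBBB
196 BBBBBBBBBBBBBBBBBBB4OOOOOOOOOOOOOOOOOOOOOOOOO3BBBBBBBB22BBBBBBBBBBB
202 BBBBBBBBBBBBBBB2OOOOOOOOOOOOOOOOOOOOOOOOOOOOOOOO3BBBB22BBBBBBBBBBBB
208 BBBBBBBBBBBBB3OOOOOOOOOOOOOOOOOOOOOOOOOOOOOOOOOOOOOBBBBBBBBBBBBBBBB
214 BBBBBBBBBBB3OOOOOOOOOOOOOOOOOOOOOOOOOOOOOOOOOOOOOOOO4BBBBBBBBBBBBBB
220 BBBBBBBBBB4OOOOOOOOOOOOOOOOOOOOOOOOOOOOOOOOOOOOOOOOOOOBBBBBBBBBBBBB
226 BBBBBBBBBOOOOOOOOOOOOOOOOOO45555555554OOOOOOOOOOOOOOOOOBBBBBBBBBBBB
232 BBBBBBBB2OOOOOOOOOOOO556666666666666666666654OOOOOOOOOO4BBBBBBBBBBB
238 BBBBBBBBOOOOOOOOO5555565666666666666666666666655OOOOOOOOBBBBBBBBBBB
244 BBBBBBBBOOOOOOO66555566666666666666666666666656655OOOOOO4BBBBBBBBBB
250 BBBBBBB3OOOOO56555555666666666666666666666666655555OOOOOOBBBBBBBBBB
256 BBBBBBB5OOOO44555555566666666766676776666666665555555OOOOBBBBBBBBBB
262 BBBBBBBOOOO4455555565544444444444444459999998665555557OOO4BBBBBBBBB
[... 884 characters left out ...]
1111100134444444444443433100111111117888888888888888
346 8888888888873111111110234444444444444434101111111128888888888888888
352 8888888888777611111111234444444444444444211111111888888888888888888
358 8888888888877777311111134444454555444444111111288888888888888888888
364 8888888888888777777752123444455555554441114888888888888888888886444
370 8888888888888777777777776444455554555477888888888888888888644444444
376 8888888888888777777777777645567776555777888888888888874444444444444
382 8888888888888777777777777778888788887777888888888444444445444444444
388 8888888888888777777777777777778877777777888854444444444444444444445
394 8888888888888777777777777777777777777775444444444444444444444444444
```

{"api": "play_rows", "payload": {
  "jaw": [85,85,85,28,28,28,28,28],
  "delta_pos": [
    [0,-0.01,-0.2],
    [-0.1,-0.01,-0.5],
    [-0.25,-0.01,-0.6],
    [-0.25,-0.01,-0.6],
    [-0.25,-0.01,-0.6],
    [-0.25,-0.01,-0.6],
    [-0.25,-0.01,-0.45],
    [-0.25,-0.01,-0.3]
  ],
  "turn": [0,0,0,0,0,0,0,0]
}}

```text
time: 39.45
ee_pos: [613.4, -44.8, 118.9]
tcp_rot: [0.233, 0.972, -0.0, -0.0]
contact_force: [-0.2, -0.3, -0.2]
grip_width: 27.9
grip_force: 0.0
```

```bash
python3 -c "
from h import *
st()"
```

```text
t 39.45 u -45.80909613215775 y 0.2951560362404721 z 118.8913582866795 F tool [ 0.04 -0.37  0.17] M [-0.03 -0.02 -0.  ] w 27.889846365314934
```

{"api": "play_rows", "payload": {
  "jaw": [28,28,28,28,28,28,28,28],
  "delta_pos": [
    [0,0,0.05],
    [0,0,0.1],
    [0,0,0.14],
    [0,0,0.18],
    [0,0,0.21],
    [0,0,0.24],
    [0,0,0.27],
    [0,0,0.3]
  ],
  "turn": [0,0,0,0,0,0,0,0]
}}

```text
time: 40.25
ee_pos: [615.1, -45.6, 107.7]
tcp_rot: [0.234, 0.972, 0.0, 0.002]
contact_force: [-4.5, 0.0, 25.6]
grip_width: 28.1
grip_force: 9.9
```

```bash
python3 -c "
from h import *
st()"
```

```text
t 40.25 u -47.69227272734263 y 0.3643179670283869 z 107.67263392833841 F tool [  3.98  -2.03 -25.63] M [0.49 1.17 0.01] w 28.050454976720818
```

{"api": "play_rows", "payload": {
  "jaw": [28,28,28,28,28,60,60,60],
  "delta_pos": [
    [0,0,0.1],
    [0,0,-0.3],
    [0,0,-1],
    [0,0,-1.7],
    [0.2,0,-2],
    [0.4,0,-2.2],
    [0.5,0,-2.2],
    [0.5,0,-2.2]
  ],
  "turn": [0,0,0,0,0,0,0,0]
}}

```text
time: 41.05
ee_pos: [589.7, -32.6, 213.7]
tcp_rot: [0.233, 0.972, 0.0, -0.001]
contact_force: [0.4, 0.1, 0.0]
grip_width: 60.1
grip_force: 0.0
```

```bash
python3 - <<'E'
from h import *
st(); P=cam('wrist'); im=vision.camera('wrist'); cv2.imwrite('pics/fin.png',cv2.cvtColor(im,cv2.COLOR_RGB2BGR))
a=np.linspace(0,6.283,200)
for nm,z,r in (('black top',66,24),('bl bottom',48,24),('white top',48,29),('wh bottom',30,29),('orange top',30,34),('or bottom',12,34),('bore',66,13)):
  p=np.array([proj('wrist',O3-5*ux+n3*z+ux*r*np.cos(t)+yy*r*np.sin(t),P) for t in a]); print(nm,'cols',p[:,1].min(),p[:,1].max(),'rows',p[:,0].min(),p[:,0].max())
print('tip',proj('wrist',[611.3,-44.1,123.7],P)[::-1])
seen((100,340),(200,440),lambda h,s,v: 'O' if h<20 and s>150 and v>60 else 'B' if 95<h<125 and s>110 else chr(48+v*10//256),3)
from scipy import stats
for c in ('side','top'):
  v=vision.camera(c)
  for t in ('narrow_ring_mid','middle_ring_mid','wide_ring_mid'): print(c,t,[(np.round(q['pixel']),round(q['p'],2)) for q in finder.landmark_of(c,t)][:3])
  for z in (57,39,21): print('  home pred',z,proj(c,O3-2*ux+n3*z))
E
```

```text
t 41.05 u -19.220422664014954 y 0.4335343870741928 z 213.68092597232382 F tool [-0.29  0.21 -0.05] M [-0.01  0.01 -0.04] w 60.091693506333634
black top cols 279.3687214190324 352.6709298883975 rows 246.491841947829 294.5951250602822
bl bottom cols 281.0016145101468 350.9498865153467 rows 226.5683512443485 274.92818475738966
white top cols 273.6833636346756 358.27490048040966 rows 220.78647703876982 279.3248904829303
wh bottom cols 275.49840977209595 356.3783325321397 rows 202.74154023975228 261.30617758802816
orange top cols 268.4778032912941 363.40410461746717 rows 196.8363789503313 265.63092002569556
or bottom cols 270.4377650893195 361.36949413949844 rows 180.46779287049847 249.03590766969336
bore cols 296.1926389262939 335.83814500734803 rows 258.6582499947196 284.6366116942272
tip [316.04 290.85]
100 44444444444444444444444444444444444444444444444444444444444444444444444444677777
106 44444444444444444444444444444444444444444444444444444444444444444444444444446777
112 44444444444444444444444444444444444444444444444444444444444444444444444444444445
118 2212333333333333333333333333
[... 2929 characters left out ...]
0000033333200
328 33331000000045777777777776666666666666666666677775444444444444433200000003333320
334 3331000000004477777777777766666666666666666664444444444444433455520000BB00333333
side narrow_ring_mid [(array([214., 323.]), 0.64)]
side middle_ring_mid [(array([214., 318.]), 0.6)]
side wide_ring_mid [(array([388., 263.]), 0.81), (array([219., 315.]), 0.67), (array([214., 320.]), 0.44)]
  home pred 57 [210.05 318.8 ]
  home pred 39 [214.28 315.55]
  home pred 21 [218.43 312.35]
top narrow_ring_mid []
top middle_ring_mid []
top wide_ring_mid [(array([282., 442.]), 0.87), (array([228., 284.]), 0.45)]
  home pred 57 [222.1  286.11]
  home pred 39 [225.58 284.96]
  home pred 21 [228.98 283.82]
```

```bash
python3 -c "
from h import *
print(arm.job_done())"
```

```text
the job is handed in; nothing more can be done
None
```

I hung the blue plate on both pins and threaded the rings onto its arbor in order (orange, white, black). Fit, pressing height and force point to all of it seated home, and the job is handed in at about 41 s. While threading the white ring it jammed once: the reading just after was 40.4 N up, right at the 40 N limit, and I did not measure the peak. I then backed off and re-centred it.

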